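# Sort mixed lamp parts into their labelled bins

## Robot

A 7-joint arm with a two-finger parallel gripper is mounted at the origin on the work surface. World frame = base frame: x ahead of the robot, y to its left, z up, the work surface at z = 0. Lengths are in m, angles in rad, forces in N, time in s.
With the tool pointing down it reaches from about 0.4 to 0.875 m from the base axis. Payload 6.5 kg.
Tool frame: the origin (TCP) lies at the very end of the fingers, on their centre line; the grasp point (between the pads) lies 19 mm behind it; y points along the fingers, z is the direction in which the jaws open and shut, and the axes are right-handed (so a half turn about y gives the same grasp; the last joint's range is limited). The gripper opens to 88 mm and grips with 3 to 60 N. Pads are 18 mm wide; open, the fingers measure 123 mm over their backs; the gripper's body (75 mm by 187 mm) begins 45 mm behind the grasp point.
Start: joints at [-1.209, 0.536, -0.004, 1.538, 0.003, 1.067, -0.071], TCP at [0.27, 0.591, 0.206] pointing down, gripper open.
Joint ranges: [-2.7, 2.7], [-0.37, 2.16], [-1.27, 1.26], [0.24, 2.4], [-1.31, 4.45], [0.19, 1.91], [-2.76, 2.76]. Speed limits (rad/s): [2.39, 2.39, 3.14, 3.14, 3.14, 3.14, 3.14].

## Interface

Orientations are given as a 3x3 rotation matrix whose columns are the frame's x, y, z axes.
In Python, from station import bot, optics gives the robot as it stands. The module is installed in compiled form; this text tells all that it offers.
- The arm moves only by the tool drive_tool, never from a script. Its argument "plan" is a list of rows, each an object of numbers: "hand": the finger opening in m, from 0 to 0.0881; "dx", "dy", "dz": the shift along the tool's x, y, z in m; "turn": the turn about the tool's y in degrees. In form: [{"hand": .., "dx": .., "dy": .., "dz": .., "turn": ..}, ...]. A call has 1 to 12 rows; each row shifts and turns the commanded pose from where the row before left it, along the tool's axes as they then stand; what a row does not reach is not made up. A row lasts 1/10 s, in which the tool goes at most 50 mm and 8.59 degrees, less where a joint would pass 70% of its speed; a pose out of reach is approached as far as the arm can. A call with a gripper value outside its range is refused whole. The fingers move at their own pace and stop on an object; "newtons" is the grip in N (left out, the last holds). Time passes only in rows, so rows that do not move let the fingers close. It gives the time, the measured TCP pose, the force and the opening at its end, in the units of the state.
- bot.sense(): the state, without advancing time (a new reading comes with each control period).
- optics.camera(name): name is "side" or "top" or "wrist"; returns the picture (480x640x3 uint8, blue, green, red); there is no depth.
- optics.camera_params(name): a dict with "intrinsics" (3x3 intrinsics, pixels), "dist" ([k1, k2, p1, p2, k3] as OpenCV has them; the pictures are not rectified), "T" (4x4, takes a point from camera to world coordinates). Camera axes: x right, y up, looking along -z (the intrinsics and any distortion apply to the point x, -y, -z); pixel columns grow to the right and rows downward; lengths in m; the calibration is good to about 2 mm. A picture is of the moment at which its call begins: read the wrist's pose just before it. camera_params takes no time and is no camera call; for the wrist camera it gives the pose at the moment of the call.
- bot.job_done(): hands the job in, once; it reports no verdict.
Trained networks look in the newest picture that a camera, given by its name, has taken for a name from the list of things; names that differ only in an ending like _2 or _b are one class to them, and where a whole thing is asked for, a point or a joint stands for the part that bears it (a point fixed in the world has none). Each returns a list of dicts, best first, with "conf" (0 to 1); they miss things now and then, are a little off and sometimes report something else, mostly with a low value. They report only what shows in the picture. A call takes as long as a camera call.
- optics.cut_out(camera, thing): "pixels" (480x640 bool, what is visible of it) and "at" ([column, row] in pixels, amid what is visible of it).
The state is a dict: "time": time; "joint_pos": joint angles; "joint_vel": joint speeds; "tau": joint torques, N m; "tcp_pos": TCP position; "tcp_rot": TCP orientation; "ft_force": force on the tool from outside, world axes, zero at the start; "wrist_torque": the same for the moment, N m; "finger_gap": opening from 0.0 (shut) to 1.0 (fully open).
Only numpy, scipy, OpenCV 4.12 (cv2) and the standard library are available. Lean on these libraries where they do the work, as an engineer would, in place of code of your own. Each camera call takes 0.05 s, during which the arm holds its last target.

## Task

Clear the mixed lamp parts off the white mat into the blue parts bins: both finned aluminium heat sinks into the bin with the silver label plate, both orange caps into the bin with the orange plate, and the black terminal block into the bin with the black plate. Set each part down gently, not dropped, so that it stands upright and flat on the bin's floor, with two in one bin side by side, neither stacked nor leaning. Leave the roll of tape and the air screwdriver where they are.

Things in the scene. Friction and masses are not known exactly. Their poses are not given: they have to be found in the camera images.
- sink_1: silver aluminium lamp heat sink with radial fins, upright, a plain round part for the gripper, 46 mm diameter, 28 mm high, 60 to 130 g. Origin: centre of the underside; z up
- sink_2: a second silver heat sink, the same as sink_1 (46 mm diameter, 28 mm high; origin: centre of the underside; z up)
- cap_1: orange plastic screw cap with a ribbed side and bevelled top, upright, a plain round part for the gripper, 46 mm diameter, 28 mm high, 28 to 56 g. Origin: centre of the underside; z up
- cap_2: a second orange cap, the same as cap_1 (46 mm diameter, 28 mm high; origin: centre of the underside; z up)
- terminal_block: black plastic terminal block with six brass screws on top, 30 mm (its x) by 46 mm (its y) by 28 mm high, 35 to 70 g, turned any way. Origin: centre of the underside; z up
- bin_silver: fixed blue-violet open parts bin, 120 mm (x) by 150 mm (y) outside, 112 by 142 mm inside, walls and floor 4 mm thick, rim 44 mm high but only 24 mm at the mouth (-x side and the first 30 mm of the sides); a flat silver-grey label plate, 28 by 92 mm, is seen from above on a ledge outside its far (+x) rim, reaching 92 mm from the origin, at 46 mm height. Origin: centre of the underside, on the bench; z up. The inner floor is 4 mm above the origin. Yaw differs by up to 0.2 rad.
- bin_orange: fixed blue-violet open parts bin, 120 mm (x) by 150 mm (y) outside, 112 by 142 mm inside, walls and floor 4 mm thick, rim 44 mm high but only 24 mm at the mouth (-x side and the first 30 mm of the sides); a flat orange label plate, 28 by 92 mm, is seen from above on a ledge outside its far (+x) rim, reaching 92 mm from the origin, at 46 mm height. Origin: centre of the underside, on the bench; z up. The inner floor is 4 mm above the origin. Yaw differs by up to 0.2 rad.
- bin_black: fixed blue-violet open parts bin, 120 mm (x) by 150 mm (y) outside, 112 by 142 mm inside, walls and floor 4 mm thick, rim 44 mm high but only 24 mm at the mouth (-x side and the first 30 mm of the sides); a flat black label plate, 28 by 92 mm, is seen from above on a ledge outside its far (+x) rim, reaching 92 mm from the origin, at 46 mm height. Origin: centre of the underside, on the bench; z up. The inner floor is 4 mm above the origin. Yaw differs by up to 0.2 rad.
- tape_roll: bystander: roll of cream-white tape lying flat, 60 mm diameter with a 38 mm hole, 24 mm high, standing among the parts. Origin: centre of the underside
- air_driver: bystander: straight air screwdriver lying on the bench to the left of the mat, aluminium and black, about 180 mm long (its x) and 33 mm thick. Origin: below its middle, on the bench

How it is judged:
By the outcome, as a careful person would: the job done as asked, in the order asked, and still so for the second after the job is handed in, with the robot touching nothing.
It also fails if it takes over 104 s, if anything falls off the work surface, if the arm or the gripper's body presses on something with over 40 N, if the wrist force passes 120 N, or if a joint passes its speed limit or range.

## Working session

There is one attempt and no reset: what is moved stays moved. The work goes in short steps, Python scripts to look and compute and a tool call to move; the robot and the scene stay as the last step left them, time stands still between calls to the robot, and variables do not carry over. Pictures are saved under pics/ and viewed, and the job is handed in when it is done.

Besides the shell and the picture viewer there is one more tool, called as name([rows], argument=value, ...), one row to a line, values as JSON. drive_tool: Moves the arm, as the interface text tells. Its arguments: {"type":"object","properties":{"plan":{"type":"array"},"newtons":{"type":"number"}},"required":["plan"]}

```bash
ls; mkdir -p pics; cat > h.py <<'E'
import numpy as np, cv2, json
from station import bot, optics
np.set_printoptions(precision=4,suppress=True)
E
python3 - <<'E'
from h import *
s=bot.sense()
for k,v in s.items(): print(k,np.array(v))
for c in ["top","side"]:
    im=optics.camera(c); cv2.imwrite(f"pics/{c}0.png",im)
    p=optics.camera_params(c); print(c,p)
E
```

```text
pics
time 0.0
joint_pos [-1.2092  0.5372 -0.0044  1.5388  0.0026  1.0673 -0.0712]
joint_vel [ 0.0007  0.0001 -0.0016  0.0005 -0.0002  0.0003 -0.0009]
tau [  0.0014 -57.099    0.9918 -25.1608  -0.0561   0.0178   0.0001]
tcp_pos [0.2694 0.5908 0.2055]
tcp_rot [[ 0.9099 -0.0006  0.4148]
 [-0.4148 -0.0016  0.9099]
 [ 0.0001 -1.     -0.0017]]
ft_force [-0.5436  0.2588  0.0231]
wrist_torque [-0.0241 -0.01    0.006 ]
finger_gap 0.9990433047444179
top {'intrinsics': array([[495.3546,   0.    , 307.9463],
       [  0.    , 495.3546, 239.553 ],
       [  0.    ,   0.    ,   1.    ]]), 'dist': array([-0.0146,  0.    ,  0.    ,  0.    ,  0.    ]), 'T': array([[-0.2031,  0.9569, -0.2076,  0.3488],
       [-0.9792, -0.1991,  0.0399,  0.0924],
       [-0.0031,  0.2114,  0.9774,  0.8882],
       [ 0.    ,  0.    ,  0.    ,  1.    ]])}
side {'intrinsics': array([[484.307 ,   0.    , 315.3691],
       [  0.    , 484.307 , 236.4341],
       [  0.    ,   0.    ,   1.    ]]), 'dist': array([-0.0828,  0.    ,  0.    ,  0.    ,  0.    ]), 'T': array([[ 0.905 ,  0.2079, -0.3712,  0.1636],
       [-0.4252,  0.4737, -0.7712, -0.7001],
       [ 0.0155,  0.8558,  0.5171,  0.5881],
       [ 0.    ,  0.    ,  0.    ,  1.    ]])}
```

View pics/top0.png

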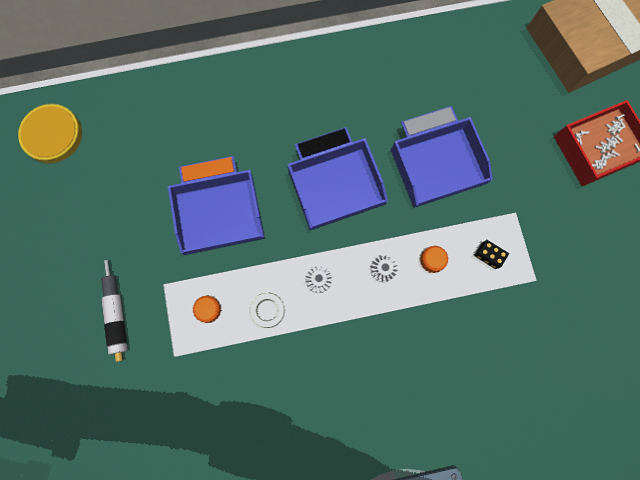

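View pics/side0.png

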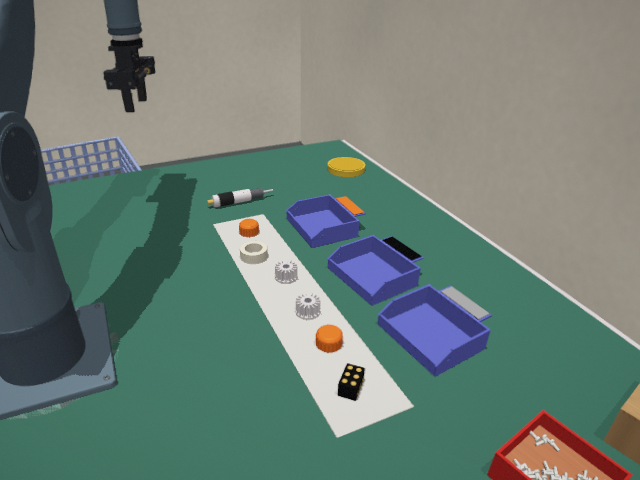

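```bash
cat >> h.py <<'E'
def proj(c,P,p=None):
    p=p or optics.camera_params(c); T=np.array(p['T']); P=np.atleast_2d(P)
    q=(P-T[:3,3])@T[:3,:3]; q=q*[1,-1,-1]
    return cv2.projectPoints(q.reshape(-1,1,3),np.zeros(3),np.zeros(3),np.array(p['intrinsics']),np.array(p['dist']))[0].reshape(-1,2)
def unproj(c,uv,z,p=None):
    p=p or optics.camera_params(c); T=np.array(p['T'])
    n=cv2.undistortPoints(np.array(uv,float).reshape(-1,1,2),np.array(p['intrinsics']),np.array(p['dist'])).reshape(-1,2)
    d=np.c_[n[:,0],-n[:,1],-np.ones(len(n))]@T[:3,:3].T
    return T[:3,3]+d*((z-T[2,3])/d[:,2:])
a=np.linspace(0,2*np.pi,40,endpoint=False)
def cyl(r,h): return np.array([[r*np.cos(t),r*np.sin(t),z] for z in(0,h) for t in a])
def box(x,y,h): return np.array([[i*x/2,j*y/2,z] for z in(0,h) for i in(-1,1) for j in(-1,1)])
def place(M,x,y,yaw,z=0):
    c,s=np.cos(yaw),np.sin(yaw); return M@np.array([[c,s,0],[-s,c,0],[0,0,1]])+[x,y,z]
def hullmask(uv):
    m=np.zeros((480*2,640*2),np.uint8); cv2.fillConvexPoly(m,cv2.convexHull((uv*2).astype(np.float32)).astype(np.int32),1); return m
E
python3 - <<'E'
from h import *
import pickle
res={}
for c in ["top","side"]:
    optics.camera(c)
    for t in ["sink_1","cap_1","terminal_block","bin_silver","bin_orange","bin_black","tape_roll","air_driver"]:
        L=optics.cut_out(c,t); res[c,t]=L
        for d in L: 
            print(c,t,round(d['conf'],2),np.array(d['at']),d['pixels'].sum(), unproj(c,[d['at']],0.014)[0][:2])
pickle.dump(res,open('seg.pkl','wb'))
print(bot.sense()['time'])
E
```

```text
top sink_1 0.85 [319.6 278.8] 504 [0.4604 0.0509]
top sink_1 0.57 [381.2 268.3] 557 [ 0.4565 -0.0605]
top cap_1 0.82 [437.4 257.1] 583 [ 0.4557 -0.1639]
top cap_1 0.78 [205.6 309.5] 560 [0.4481 0.258 ]
top terminal_block 0.6 [488.6 252.3] 617 [ 0.4454 -0.2564]
top bin_silver 0.78 [439.1 156.8] 6812 [ 0.6398 -0.2162]
top bin_orange 0.74 [215.8 205.2] 6974 [0.6321 0.2092]
top bin_black 0.75 [332.8 174.1] 6790 [ 0.6469 -0.0138]
top tape_roll 0.57 [274.4 306.4] 660 [0.4289 0.1387]
top air_driver 0.95 [112.2 318.4] 1503 [0.4659 0.4212]
side sink_1 0.85 [286.9 273.3] 440 [0.461 0.048]
side sink_1 0.56 [307. 307.] 507 [ 0.4543 -0.0661]
side cap_1 0.87 [249.6 227.8] 322 [0.4505 0.2539]
side cap_1 0.56 [329.3 338.3] 622 [ 0.4546 -0.1577]
side terminal_block 0.64 [307.6 308.7] 619 [ 0.4532 -0.071 ]
side terminal_block 0.62 [350.4 378.5] 710 [ 0.4441 -0.2521]
side bin_silver 0.71 [437.1 322.7] 6690 [ 0.6484 -0.2022]
side bin_orange 0.91 [326.4 216.7] 3005 [0.6405 0.23  ]
side bin_black 0.72 [376.3 265.1] 4538 [ 0.6433 -0.0007]
side bin_black 0.44 [249.4 225.4] 314 [0.4537 0.2649]
side bin_black 0.4 [308.4 309.3] 564 [ 0.4539 -0.0732]
side bin_black 0.37 [286.2 271.3] 456 [0.4624 0.0551]
side tape_roll 0.66 [252.6 253.5] 545 [0.4211 0.146 ]
side tape_roll 0.43 [326.2 217.3] 2923 [0.6387 0.2275]
side air_driver 0.94 [236.2 197.5] 612 [0.4688 0.4196]
1.0
```

```bash
cat > fit.py <<'E'
from h import *
from scipy.optimize import minimize
import sys
tag=sys.argv[1]
ims={c:optics.camera(c) for c in["top","side"]}; PR={c:optics.camera_params(c) for c in ims}
vis={c:ims[c].copy() for c in ims}
def cmask(im,kind):
    h=cv2.cvtColor(im,cv2.COLOR_BGR2HSV).astype(int); H,S,V=h[...,0],h[...,1],h[...,2]
    if kind=='cap': return (H<22)&(S>120)&(V>60)
    if kind=='block': return (V<75)|((H>15)&(H<35)&(S>90))
    if kind=='bin': return (H>110)&(H<135)&(S>90)
    if kind=='sink': return (S<60)&(V<192)
bx=[]
for x,z in[(-60,0),(-60,24),(-30,44),(60,44),(60,0)]:
    for y in(-75,75): bx.append([x/1e3,y/1e3,z/1e3])
bx=np.array(bx)
objs={'sink_1':('sink',cyl(.023,.028),.460,.050,0),'sink_2':('sink',cyl(.023,.028),.456,-.064,0),
'cap_1':('cap',cyl(.023,.028),.455,-.160,0),'cap_2':('cap',cyl(.023,.028),.449,.256,0),
'block':('block',box(.030,.046,.028),.444,-.256,0.5),
'bin_silver':('bin',bx,.65,-.21,0),'bin_orange':('bin',bx,.64,.21,0),'bin_black':('bin',bx,.65,-.01,0)}
def fitone(name,cams):
    kind,M,x0,y0,w0=objs[name]
    tg={}
    for c in cams:
        m=cmask(ims[c],kind).astype(np.uint8)
        g=hullmask(proj(c,place(M*(1.35 if kind!='bin' else 1.15),x0,y0,w0),PR[c]))[::2,::2]
        m=m*g
        m=cv2.morphologyEx(m,cv2.MORPH_OPEN,np.ones((2,2))) if kind!='sink' else m
        n,l,st,_=cv2.connectedComponentsWithStats(cv2.morphologyEx(m,cv2.MORPH_CLOSE,np.ones((5,5))))
        m=(l==1+np.argmax(st[1:,4]))
        cs=np.argwhere(m)[:,::-1].astype(np.float32)+.25
        tg[c]=hullmask(cs)
    def cost(p):
        s=0
        for c in cams:
            h=hullmask(proj(c,place(M,*p),PR[c])); s+=1-(h&tg[c]).sum()/(h|tg[c]).sum()
        return s/len(cams)
    best=None
    for w in ([w0] if kind in('sink','cap') else ([-.2,0,.2] if kind=='bin' else [0,.4,.8,-.4,-.8,1.2,1.57])):
        sx=np.array([[x0,y0,w],[x0+.01,y0,w],[x0,y0+.01,w],[x0,y0,w+.15]])
        r=minimize(cost,[x0,y0,w],method='Nelder-Mead',options=dict(initial_simplex=sx,xatol=1e-4,fatol=1e-4))
        if best is None or r.fun<best.fun: best=r
    return best,M
if __name__=='__main__':
    for n in (sys.argv[2:] or objs):
        out=[]
        for cams in(['top'],['side'],['top','side']):
            try: b,M=fitone(n,cams); out+=[*np.round(b.x,4),round(b.fun,3)]
            except Exception as e: out.append(repr(e))
        print(n,*out)
        for c in ims:
            cv2.polylines(vis[c],[cv2.convexHull(proj(c,place(M,*b.x)).astype(np.float32)).astype(np.int32)],1,(255,0,255) if 'bin' in n else (0,255,0),1)
    cv2.imwrite(f'pics/fit_{tag}.png',np.vstack([cv2.resize(vis['top'][90:370,90:560],(800,477))])); cv2.imwrite(f'pics/fits_{tag}.png',cv2.resize(vis['side'][160:440,180:520],(728,600)))
E
python3 fit.py a
```

```text
sink_1 0.4594 0.0539 0.0511 0.053 0.464 0.0531 -0.0474 0.123 0.4609 0.0533 0.0508 0.13
sink_2 0.4553 -0.0631 0.0769 0.076 0.456 -0.0658 -0.0212 0.091 0.4561 -0.0642 0.131 0.092
cap_1 0.4515 -0.1581 0.1173 0.137 0.4555 -0.157 0.093 0.184 0.4522 -0.16 -0.0312 0.169
cap_2 0.4461 0.2541 0.1673 0.112 0.4517 0.2552 0.0588 0.186 0.4478 0.2538 0.1705 0.174
block 0.4406 -0.2594 -0.8462 0.163 0.4433 -0.2586 -0.7103 0.137 0.442 -0.2593 2.3791 0.169
bin_silver 0.6381 -0.2179 0.0036 0.076 0.6397 -0.2089 0.0346 0.116 0.6387 -0.2139 0.0352 0.106
bin_orange 0.629 0.2083 -0.0064 0.094 0.6307 0.2067 0.0065 0.074 0.6291 0.2076 0.0071 0.086
bin_black 0.6406 -0.0163 0.0795 0.112 0.6407 -0.0228 0.0247 0.124 0.6405 -0.0173 0.0426 0.125
```

View pics/fit_a.png

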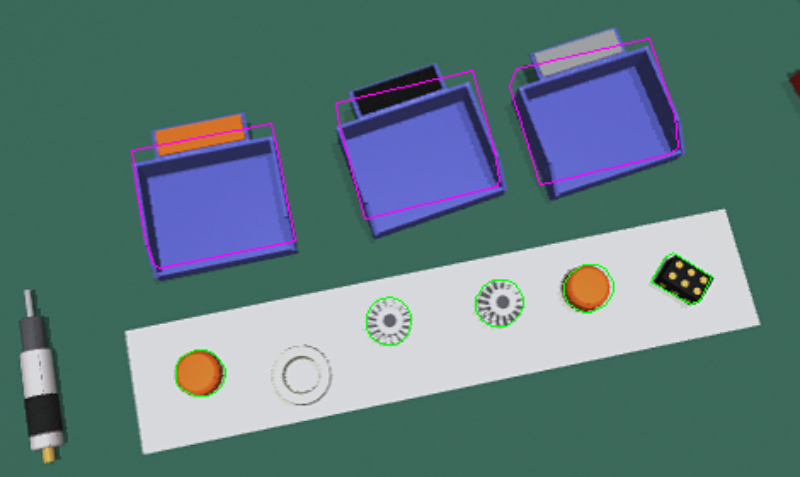

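View pics/fits_a.png

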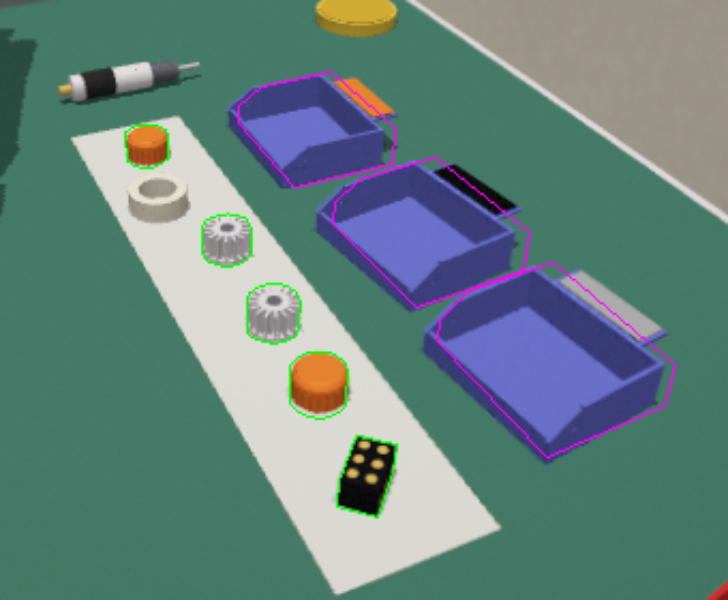

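```bash
sed -i "s/^bx=np.array(bx)/bx=np.array(bx+[[x,y,.046] for x in(.06,.092) for y in(-.047,.047)])/; s/else 1.15/else 1.3/; s/'cap': return (H<22)&(S>120)&(V>60)/'cap': return ((H<22)|(H>172))\&(S>110)\&(V>25)/" fit.py
sed -i "s/objs={/capm=np.vstack([cyl(.023,.024),cyl(.019,.028)])\nobjs={/; s/'cap',cyl(.023,.028)/'cap',capm/g" fit.py
python3 fit.py b cap_1 cap_2 bin_silver bin_orange bin_black
```

```text
cap_1 0.4518 -0.1586 0.0811 0.096 0.4558 -0.1571 0.0455 0.124 0.4527 -0.1591 0.0497 0.125
cap_2 0.4463 0.2541 0.1538 0.083 0.4514 0.2544 0.0343 0.125 0.448 0.2547 0.1317 0.138
bin_silver 0.6234 -0.2167 0.1146 0.103 0.6288 -0.2124 0.0731 0.16 0.6245 -0.2164 0.1123 0.134
bin_orange 0.6181 0.2076 0.0031 0.044 0.6207 0.1965 -0.0033 0.169 0.6188 0.2061 0.0073 0.128
bin_black 0.6215 -0.0182 0.1282 0.057 0.6313 -0.0334 -0.0034 0.219 0.6261 -0.0185 0.0853 0.16
```

View pics/fit_b.png

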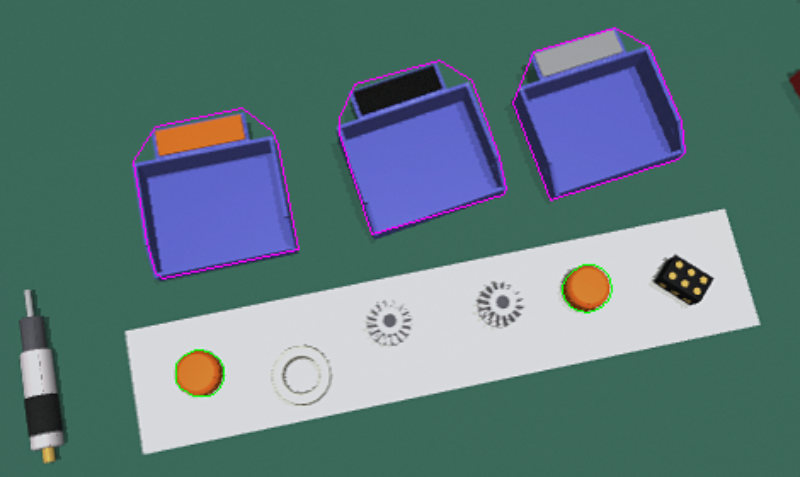

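View pics/fits_b.png

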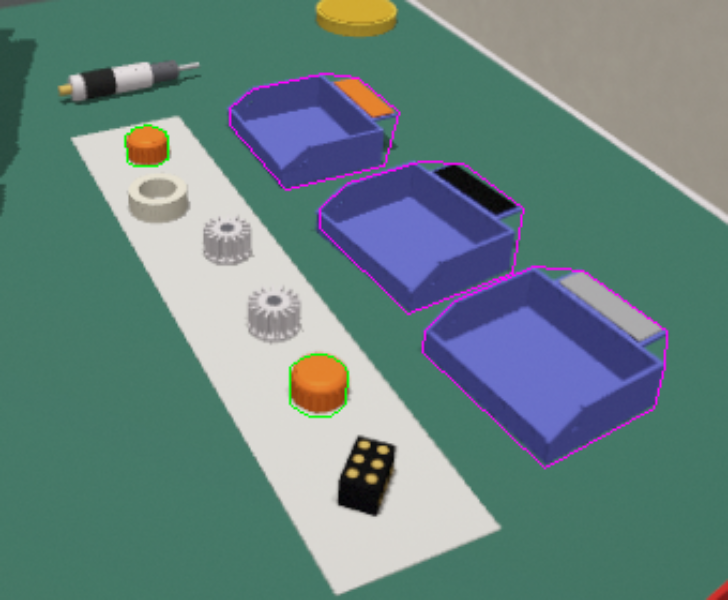

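```bash
cat > go.py <<'E'
from h import *
import sys
s=bot.sense(); R=np.array(s['tcp_rot']); p=np.array(s['tcp_pos'])
th=np.degrees(np.arctan2(R[1,2],R[0,2]))
print('t',round(s['time'],2),'p',p,'th',round(th,2),'tilt',R[2,[0,2]],'F',np.array(s['ft_force']).round(2),'gap mm',round(s['finger_gap']*88.1,1),'q',np.array(s['joint_pos']).round(2))
if len(sys.argv)>3:
    tgt=np.array([float(v) for v in sys.argv[1:4]]); T=float(sys.argv[4]) if len(sys.argv)>4 else th
    d=tgt-p
    print('now-frame dx,dy,dz mm',(R.T@d*1e3).round(1),'turn',round(th-T,2))
    c,s_=np.cos(np.radians(T)),np.sin(np.radians(T))
    Rt=np.array([[s_,0,c],[-c,0,s_],[0,-1,0]]); print('after-turn frame mm',(Rt.T@d*1e3).round(1))
E
python3 go.py .4605 .0535 .12 0
```

```text
t 1.2 p [0.2697 0.5914 0.2064] th 65.49 tilt [0. 0.] F [-0.1   0.48 -0.57] gap mm 88.0 q [-1.21  0.54 -0.    1.54  0.    1.07 -0.07]
now-frame dx,dy,dz mm [ 396.8   86.4 -410.3] turn 65.49
after-turn frame mm [537.9  86.4 190.8]
```

drive_tool([
  {"hand":0.088,"dy":0.01,"turn":8.2},
  {"hand":0.088,"dy":0.01,"turn":8.2},
  {"hand":0.088,"dy":0.01,"turn":8.2},
  {"hand":0.088,"dy":0.01,"turn":8.2},
  {"hand":0.088,"dy":0.01,"turn":8.2},
  {"hand":0.088,"dy":0.01,"turn":8.2},
  {"hand":0.088,"dy":0,"turn":8.2},
  {"hand":0.088,"dy":0,"turn":8.2},
], newtons=20)

```text
$.plan[0]: bad value
```

```bash
python3 go.py .4605 .0535 .15 0
```

```text
t 1.2 p [0.2697 0.5914 0.2064] th 65.49 tilt [0. 0.] F [-0.1   0.48 -0.57] gap mm 88.0 q [-1.21  0.54 -0.    1.54  0.    1.07 -0.07]
now-frame dx,dy,dz mm [ 396.8   56.4 -410.3] turn 65.49
after-turn frame mm [537.9  56.4 190.8]
```

drive_tool([
  {"hand":0.088,"dx":0,"dy":0.01,"dz":0,"turn":8.2},
  {"hand":0.088,"dx":0,"dy":0.01,"dz":0,"turn":8.2},
  {"hand":0.088,"dx":0,"dy":0.01,"dz":0,"turn":8.2},
  {"hand":0.088,"dx":0,"dy":0.01,"dz":0,"turn":8.2},
  {"hand":0.088,"dx":0,"dy":0.01,"dz":0,"turn":8.2},
  {"hand":0.088,"dx":0,"dy":0,"dz":0,"turn":8.2},
  {"hand":0.088,"dx":0,"dy":0,"dz":0,"turn":8.2},
  {"hand":0.088,"dx":0,"dy":0,"dz":0,"turn":8.1},
], newtons=20)

```text
time: 2.0
tcp_pos: [0.2696, 0.5915, 0.1563]
tcp_rot: [[-0.006, -0.0, 1.0], [-1.0, -0.0, -0.006], [0.0, -1.0, -0.0]]
ft_force: [-0.2, 0.7, -0.4]
finger_gap: 1.0
```

```bash
python3 go.py .4605 .0535 .15 0
```

```text
t 2.0 p [0.2696 0.5915 0.1563] th -0.34 tilt [ 0.0001 -0.0001] F [-0.17  0.74 -0.38] gap mm 88.1 q [-1.39  0.6   0.26  1.59 -0.18  0.97 -1.08]
now-frame dx,dy,dz mm [536.8   6.3 194.1] turn -0.34
after-turn frame mm [538.    6.3 190.9]
```

drive_tool([
  {"hand":0.088,"dx":0.0447,"dy":0,"dz":0.0162,"turn":0},
  {"hand":0.088,"dx":0.0447,"dy":0,"dz":0.0162,"turn":0},
  {"hand":0.088,"dx":0.0447,"dy":0,"dz":0.0162,"turn":0},
  {"hand":0.088,"dx":0.0447,"dy":0,"dz":0.0162,"turn":0},
  {"hand":0.088,"dx":0.0447,"dy":0,"dz":0.0162,"turn":0},
  {"hand":0.088,"dx":0.0447,"dy":0,"dz":0.0162,"turn":0},
  {"hand":0.088,"dx":0.0447,"dy":0,"dz":0.0162,"turn":0},
  {"hand":0.088,"dx":0.0447,"dy":0,"dz":0.0162,"turn":0},
  {"hand":0.088,"dx":0.0447,"dy":0,"dz":0.0162,"turn":0},
  {"hand":0.088,"dx":0.0447,"dy":0,"dz":0.0162,"turn":0},
  {"hand":0.088,"dx":0.0447,"dy":0,"dz":0.0162,"turn":0},
  {"hand":0.088,"dx":0.0447,"dy":0,"dz":0.0162,"turn":-0.3},
])

```text
time: 3.2
tcp_pos: [0.4646, 0.0533, 0.1568]
tcp_rot: [[0.006, 0.001, 1.0], [-1.0, 0.0, 0.006], [-0.0, -1.0, 0.001]]
ft_force: [1.1, 0.5, -0.1]
finger_gap: 0.999
```

```bash
python3 go.py .4605 .0535 .15 0; python3 - <<'E'
from h import *
p=optics.camera_params('wrist'); im=optics.camera('wrist')
print(p['T'])
for n,x,y in[('s1',.4605,.0535),('s2',.456,-.0642)]:
    for z in(0,.028):
        cv2.polylines(im,[proj('wrist',place(cyl(.023,.028),x,y,0)[(40 if z else 0):][:40],p).astype(np.int32)],1,(0,255,0) if z else (255,0,0),1)
cv2.imwrite('pics/w1.png',im)
E
```

```text
t 3.2 p [0.4646 0.0533 0.1568] th 0.32 tilt [-0.0005  0.0009] F [ 1.1   0.53 -0.06] gap mm 88.1 q [-0.57  0.31  0.43  2.07 -0.18  0.79 -0.02]
now-frame dx,dy,dz mm [-0.2  6.8 -4.1] turn 0.32
after-turn frame mm [-0.2  6.8 -4.1]
[[ 1.     -0.0053 -0.0029  0.4635]
 [ 0.006   0.947   0.3213  0.1376]
 [ 0.0011 -0.3213  0.947   0.3352]
 [ 0.      0.      0.      1.    ]]
```

View pics/w1.png

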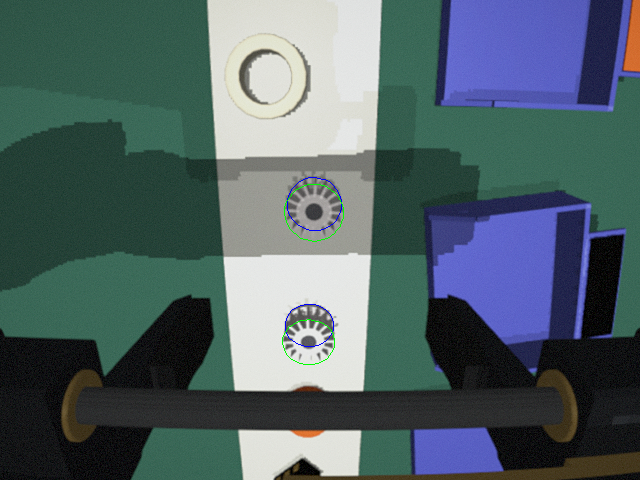

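drive_tool([
  {"hand":0.088,"dx":0,"dy":0.04,"dz":-0.004,"turn":0.3},
  {"hand":0.088,"dx":0,"dy":0.04,"dz":0,"turn":0},
  {"hand":0.08,"dx":0,"dy":0.04,"dz":0,"turn":0},
  {"hand":0.08,"dx":0,"dy":0.02,"dz":0,"turn":0},
  {"hand":0.07,"dx":0,"dy":0.011,"dz":0,"turn":0},
  {"hand":0.05,"dx":0,"dy":0,"dz":0,"turn":0},
  {"hand":0.03,"dx":0,"dy":0,"dz":0,"turn":0},
  {"hand":0.03,"dx":0,"dy":0,"dz":0,"turn":0},
  {"hand":0.03,"dx":0,"dy":0,"dz":0,"turn":0},
], newtons=20)

```text
time: 4.15
tcp_pos: [0.4609, 0.0553, 0.0064]
tcp_rot: [[-0.0, 0.002, 1.0], [-1.0, 0.001, -0.0], [-0.001, -1.0, 0.002]]
ft_force: [0.4, 0.8, -0.5]
finger_gap: 0.48
```

```bash
python3 go.py .4605 .0535 .005 0
```

```text
t 4.15 p [0.4609 0.0553 0.0064] th -0.0 tilt [-0.0006  0.0021] F [ 0.38  0.77 -0.47] gap mm 42.3 q [-0.44  0.59  0.28  2.15 -0.37  0.44  0.13]
now-frame dx,dy,dz mm [ 1.8  1.4 -0.4] turn -0.0
after-turn frame mm [ 1.8  1.4 -0.4]
```

drive_tool([
  {"hand":0.03,"dx":0,"dy":0,"dz":0,"turn":0},
  {"hand":0.03,"dx":0,"dy":0,"dz":0,"turn":0},
], newtons=25)

```text
time: 4.35
tcp_pos: [0.4603, 0.0551, 0.0058]
tcp_rot: [[-0.0, 0.001, 1.0], [-1.0, 0.0, -0.0], [-0.0, -1.0, 0.001]]
ft_force: [-0.3, -0.1, -0.4]
finger_gap: 0.34
```

```bash
python3 go.py; python3 - <<'E'
from h import *
for c in ["top","side"]:
    im=optics.camera(c); cv2.imwrite(f"pics/{c}1.png",cv2.resize(im[160:400,160:480],(800,600)))
cv2.imwrite("pics/w2.png",optics.camera("wrist"))
E
```

```text
t 4.35 p [0.4603 0.0551 0.0058] th -0.0 tilt [-0.0002  0.0008] F [-0.3  -0.14 -0.38] gap mm 29.9 q [-0.44  0.6   0.28  2.15 -0.37  0.44  0.13]
```

View pics/side1.png

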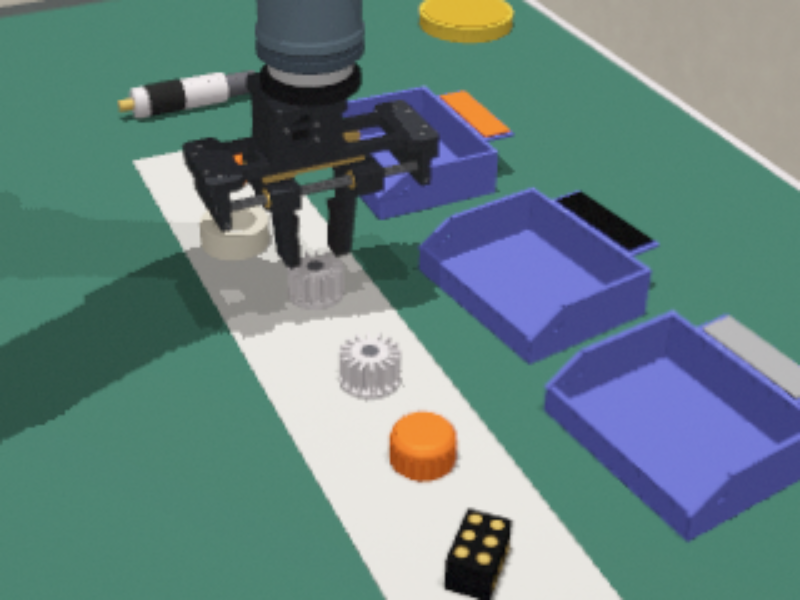

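View pics/w2.png

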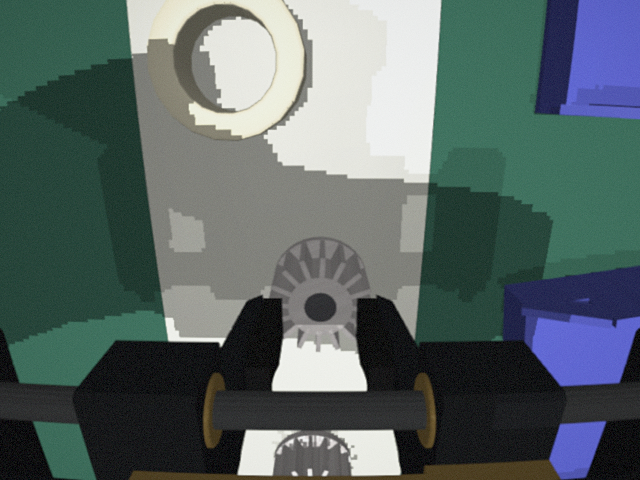

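```bash
python3 - <<'E'
from h import *
s=bot.sense();P=np.array(s['tcp_pos']);R=np.array(s['tcp_rot'])
pts=[P+R@[x,0,z] for z in(-.015,.015) for x in(-.009,.009)]
for c in('side','wrist','top'):
    print(c,proj(c,pts).round(0).tolist())
u=proj('side',pts); print(((u-[160,160])*2.5).round().tolist())
for t in("side","wrist","top"):
    optics.camera(t)
    for d in optics.cut_out(t,'sink_1'): print(t,d['conf'],d['at'],d['pixels'].sum(),unproj(t,[d['at']],.014))
E
```

```text
side [[277.0, 274.0], [280.0, 279.0], [290.0, 271.0], [294.0, 276.0]]
wrist [[288.0, 267.0], [289.0, 301.0], [351.0, 267.0], [350.0, 301.0]]
top [[314.0, 289.0], [324.0, 287.0], [311.0, 273.0], [320.0, 271.0]]
[[292.0, 286.0], [300.0, 298.0], [326.0, 277.0], [334.0, 289.0]]
side 0.91 [310.9, 307.7] 545 [[ 0.46   -0.0709  0.014 ]]
wrist 0.76 [321.4, 288.4] 7780 [[0.4607 0.057  0.014 ]]
wrist 0.66 [313.3, 455.5] 3051 [[ 0.4564 -0.0463  0.014 ]]
```

View pics/top1.png

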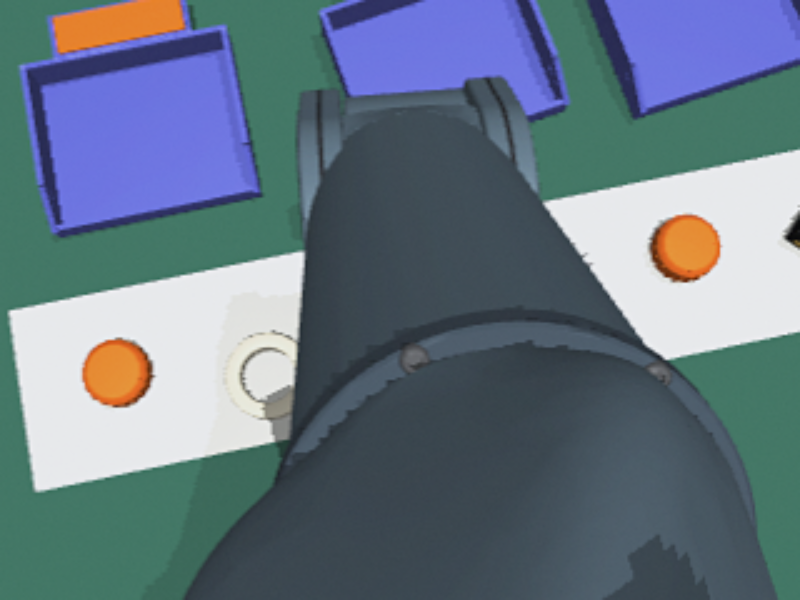

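```bash
python3 - <<'E'
from h import *
s=bot.sense();P=np.array(s['tcp_pos']);R=np.array(s['tcp_rot'])
im=optics.camera("side")
out=im[200:300,240:360]; out=cv2.resize(out,None,fx=5,fy=5,interpolation=cv2.INTER_CUBIC)
for k,col in((0,(0,0,255)),(-.02,(0,255,255)),(-.04,(255,255,0))):
    for z in(-.015,.015):
        u=(proj('side',[P+R@[0,k,z]])[0]-[240,200])*5; cv2.circle(out,tuple(int(v) for v in u),4,col,-1)
cv2.imwrite("pics/s2.png",out)
im=optics.camera("wrist"); 
for k,col in((0,(0,0,255)),(-.02,(0,255,255)),(-.04,(255,255,0))):
    for z in(-.015,.015):
        u=proj('wrist',[P+R@[0,k,z]])[0]; cv2.circle(im,tuple(int(v) for v in u),3,col,-1)
cv2.imwrite("pics/w3.png",im)
E
```

```text
(no output)
```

View pics/s2.png

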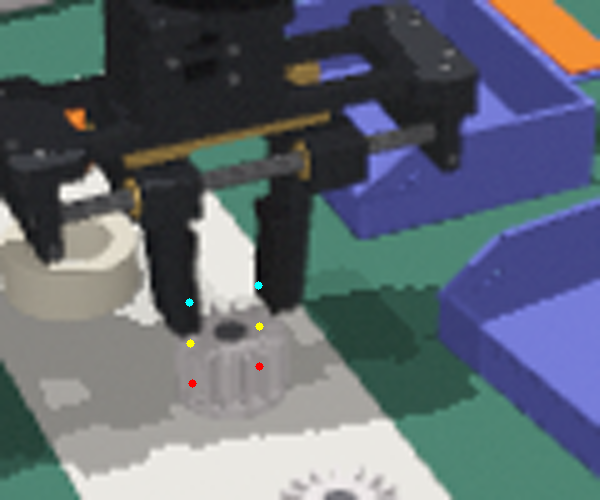

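View pics/w3.png

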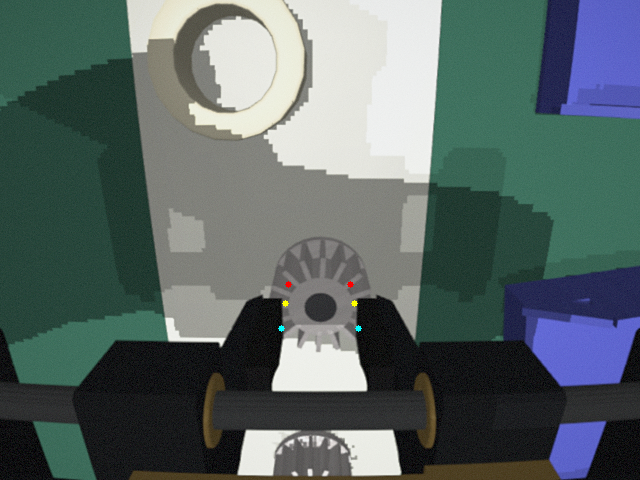

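```bash
python3 - <<'E'
from h import *
P=np.array([.2697,.5914,.2060]);th=np.radians(65.5);zc=np.array([np.cos(th),np.sin(th),0]);
im=cv2.imread('pics/side0.png'); out=cv2.resize(im[30:150,80:200],None,fx=5,fy=5,interpolation=cv2.INTER_CUBIC)
for k,col in((0,(0,0,255)),(.02,(0,255,255)),(.04,(255,255,0))):
    for z in(-.044,.044):
        u=(proj('side',[P+[0,0,k]+zc*z])[0]-[80,30])*5; cv2.circle(out,tuple(int(v) for v in u),4,col,-1)
cv2.imwrite("pics/s3.png",out)
im=cv2.imread('pics/w1.png')
s=np.array([.4646,.0533,.1568])
E
```

```text
(no output)
```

View pics/s3.png

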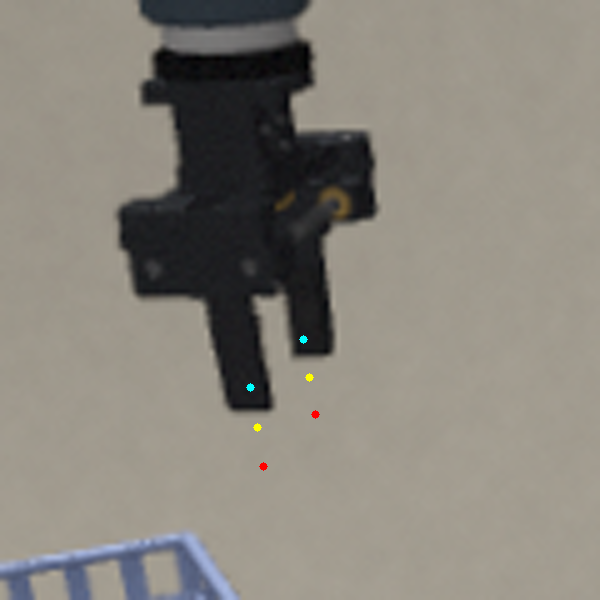

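drive_tool([
  {"hand":0.075,"dx":0.002,"dy":-0.005,"dz":0,"turn":0},
  {"hand":0.075,"dx":0,"dy":0,"dz":0,"turn":0},
  {"hand":0.075,"dx":0,"dy":0,"dz":0,"turn":0},
  {"hand":0.075,"dx":0,"dy":0,"dz":0,"turn":0},
  {"hand":0.075,"dx":0,"dy":0,"dz":0,"turn":0},
  {"hand":0.075,"dx":0,"dy":0.01,"dz":0,"turn":0},
  {"hand":0.075,"dx":0,"dy":0.01,"dz":0,"turn":0},
  {"hand":0.075,"dx":0,"dy":0.003,"dz":0,"turn":0},
  {"hand":0.075,"dx":0,"dy":0,"dz":0,"turn":0},
])

```text
time: 5.8
tcp_pos: [0.4592, 0.0527, -0.0135]
tcp_rot: [[-0.0, -0.002, 1.0], [-1.0, -0.0, -0.0], [0.0, -1.0, -0.002]]
ft_force: [-0.3, -1.6, -0.1]
finger_gap: 0.847
```

```bash
python3 go.py .4605 .0535 -.020 0; python3 - <<'E'
from h import *
im=optics.camera("side")
cv2.imwrite("pics/s4.png",cv2.resize(im[200:300,240:360],None,fx=5,fy=5,interpolation=cv2.INTER_CUBIC))
E
```

```text
t 5.8 p [ 0.4592  0.0527 -0.0135] th -0.02 tilt [ 0.0004 -0.0018] F [-0.31 -1.56 -0.09] gap mm 74.6 q [-0.42  0.63  0.25  2.15 -0.39  0.4   0.15]
now-frame dx,dy,dz mm [-0.8  6.5  1.3] turn -0.02
after-turn frame mm [-0.8  6.5  1.3]
```

View pics/s4.png

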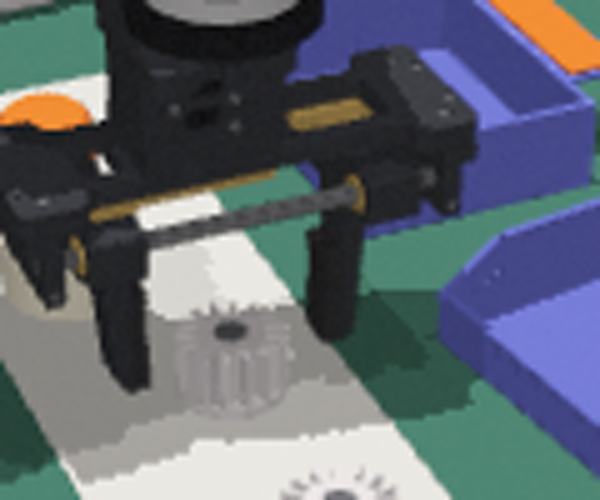

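drive_tool([
  {"hand":0.075,"dx":0,"dy":0.004,"dz":0.001,"turn":0},
  {"hand":0.075,"dx":0,"dy":0.003,"dz":0,"turn":0},
  {"hand":0.03,"dx":0,"dy":0,"dz":0,"turn":0},
  {"hand":0.03,"dx":0,"dy":0,"dz":0,"turn":0},
  {"hand":0.03,"dx":0,"dy":0,"dz":0,"turn":0},
  {"hand":0.03,"dx":0,"dy":0,"dz":0,"turn":0},
  {"hand":0.03,"dx":0,"dy":0,"dz":0,"turn":0},
  {"hand":0.03,"dx":0,"dy":0,"dz":0,"turn":0},
], newtons=20)

```text
time: 6.65
tcp_pos: [0.4611, 0.053, -0.0195]
tcp_rot: [[-0.0, 0.0, 1.0], [-1.0, 0.0, -0.0], [-0.0, -1.0, 0.0]]
ft_force: [0.2, 0.6, 0.5]
finger_gap: 0.517
```

drive_tool([
  {"hand":0.03,"dx":0,"dy":-0.02,"dz":0,"turn":0},
  {"hand":0.03,"dx":0,"dy":-0.04,"dz":0,"turn":0},
  {"hand":0.03,"dx":0,"dy":-0.045,"dz":0,"turn":0},
  {"hand":0.03,"dx":0.025,"dy":0,"dz":0.014,"turn":0},
  {"hand":0.03,"dx":0.04,"dy":0,"dz":0.022,"turn":0},
  {"hand":0.03,"dx":0.04,"dy":0,"dz":0.022,"turn":0},
  {"hand":0.03,"dx":0.04,"dy":0,"dz":0.022,"turn":0},
  {"hand":0.03,"dx":0.04,"dy":0,"dz":0.022,"turn":0},
  {"hand":0.03,"dx":0.04,"dy":0,"dz":0.022,"turn":0},
  {"hand":0.03,"dx":0.04,"dy":0,"dz":0.022,"turn":0},
  {"hand":0.03,"dx":0.03,"dy":0,"dz":0.017,"turn":0},
  {"hand":0.03,"dx":0.01,"dy":0,"dz":0.005,"turn":-6.4},
])

```text
time: 7.85
tcp_pos: [0.6293, -0.2567, 0.0851]
tcp_rot: [[0.109, 0.0, 0.994], [-0.994, -0.003, 0.109], [0.003, -1.0, -0.0]]
ft_force: [0.0, 0.0, -1.7]
finger_gap: 0.514
```

```bash
python3 go.py .6285 -.252 -.0155 6.4;  python3 - <<'E'
from h import *
s=bot.sense();P=np.array(s['tcp_pos'])
B=place(np.array([[x,y,.004] for x,y in((-.056,-.071),(.056,-.071),(.056,.071),(-.056,.071))]),.6245,-.2165,.112)
for c in('side','top','wrist'):
    im=optics.camera(c)
    cv2.polylines(im,[proj(c,B).astype(np.int32)],1,(0,255,0),1)
    for z in(0,.028): cv2.polylines(im,[proj(c,place(cyl(.023,.028),P[0],P[1],0,P[2]+.0195)[(40 if z else 0):][:40]).astype(np.int32)],1,(0,255,255),1)
    cv2.imwrite(f"pics/{c}5.png",im if c=='wrist' else cv2.resize(im[100:340,300:620] if c=='top' else im[200:400,300:540],(800,600)))
E
```

```text
t 7.85 p [ 0.6293 -0.2567  0.0851] th 6.27 tilt [ 0.003  -0.0001] F [ 0.03  0.03 -1.66] gap mm 45.3 q [ 0.09  0.75  0.35  1.55 -0.3   0.9   0.66]
now-frame dx,dy,dz mm [ -5.1 100.6  -0.3] turn -0.13
after-turn frame mm [ -4.8 100.6  -0.2]
```

View pics/side5.png

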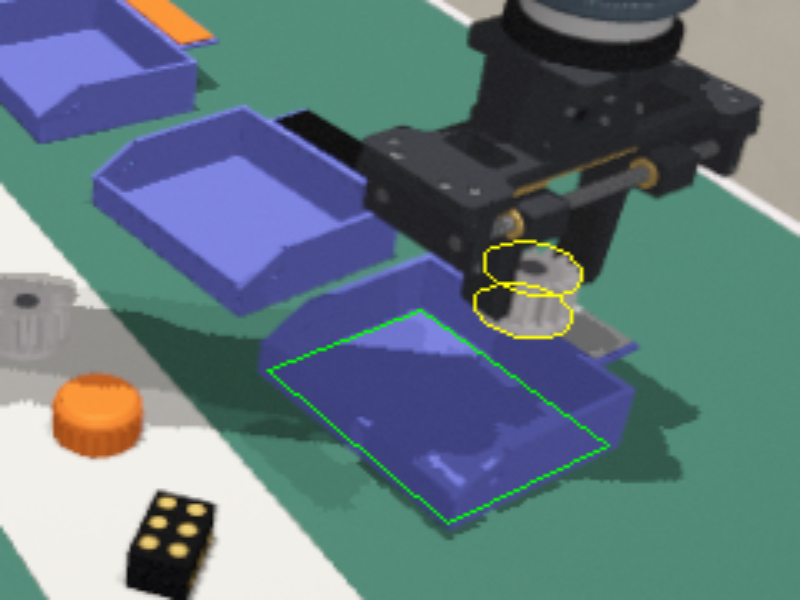

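View pics/wrist5.png

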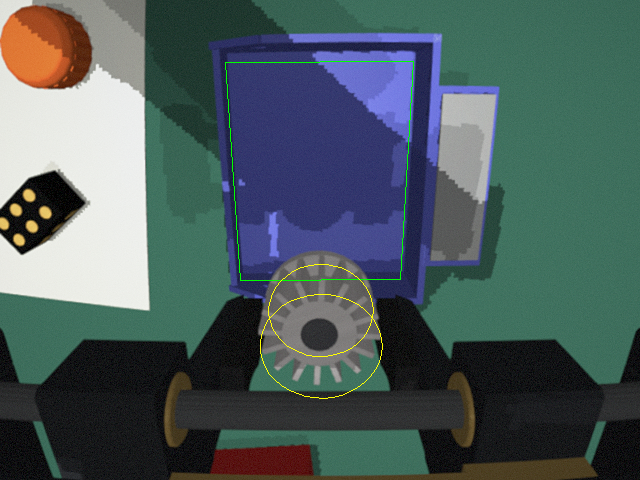

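drive_tool([
  {"hand":0.03,"dx":-0.005,"dy":0.02,"dz":0,"turn":-0.2},
  {"hand":0.03,"dx":0,"dy":0.03,"dz":0,"turn":0},
  {"hand":0.03,"dx":0,"dy":0.025,"dz":0,"turn":0},
  {"hand":0.03,"dx":0,"dy":0.015,"dz":0,"turn":0},
  {"hand":0.03,"dx":0,"dy":0.003,"dz":0,"turn":0},
  {"hand":0.03,"dx":0,"dy":0,"dz":0,"turn":0},
])

```text
time: 8.6
tcp_pos: [0.6284, -0.2465, -0.0074]
tcp_rot: [[0.115, -0.0, 0.993], [-0.993, 0.0, 0.115], [-0.0, -1.0, -0.0]]
ft_force: [-0.4, -0.3, -1.1]
finger_gap: 0.512
```

```bash
python3 go.py .6285 -.252 -.0155 6.4;  python3 - <<'E'
from h import *
for c in('side','wrist'):
    im=optics.camera(c)
    cv2.imwrite(f"pics/{c}6.png",im if c=='wrist' else cv2.resize(im[200:400,300:540],(800,600)))
E
```

```text
t 8.6 p [ 0.6284 -0.2465 -0.0074] th 6.58 tilt [-0.0002 -0.0002] F [-0.44 -0.35 -1.11] gap mm 45.1 q [ 0.11  0.86  0.3   1.58 -0.34  0.75  0.68]
now-frame dx,dy,dz mm [ 5.5  8.1 -0.5] turn 0.18
after-turn frame mm [ 5.5  8.1 -0.5]
```

View pics/side6.png

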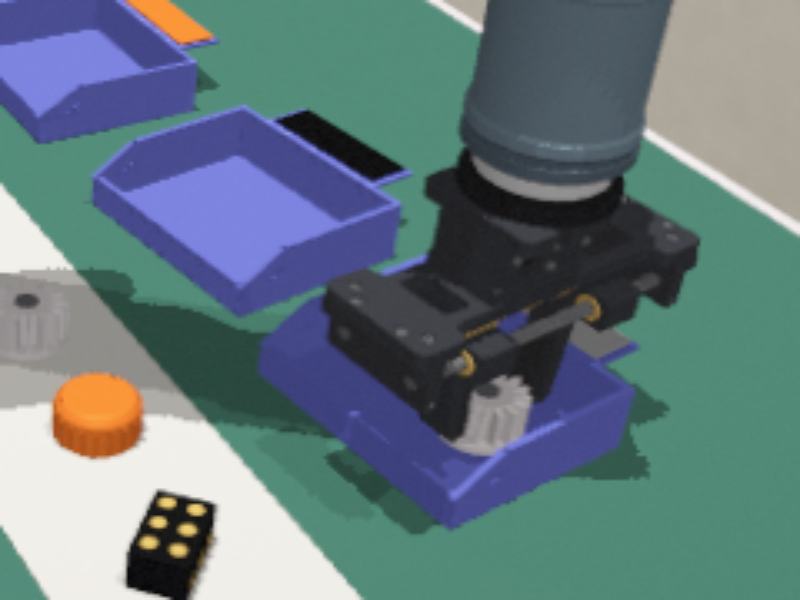

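View pics/wrist6.png

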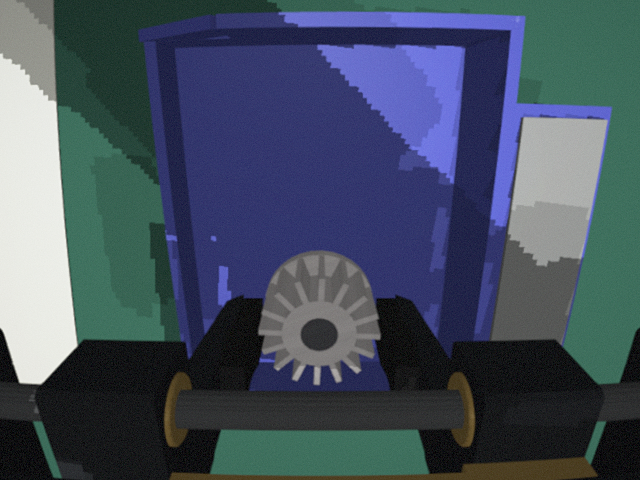

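drive_tool([
  {"hand":0.03,"dx":0.003,"dy":0.003,"dz":0,"turn":0},
  {"hand":0.03,"dx":0,"dy":0.002,"dz":0,"turn":0},
  {"hand":0.03,"dx":0,"dy":0.001,"dz":0,"turn":0},
  {"hand":0.03,"dx":0,"dy":0,"dz":0,"turn":0},
])

```text
time: 9.1
tcp_pos: [0.6286, -0.25, -0.0136]
tcp_rot: [[0.115, -0.0, 0.993], [-0.993, 0.0, 0.115], [-0.0, -1.0, -0.0]]
ft_force: [0.6, -0.3, -0.5]
finger_gap: 0.516
```

drive_tool([
  {"hand":0.03,"dx":0,"dy":0.001,"dz":0,"turn":0},
  {"hand":0.03,"dx":0,"dy":0.0005,"dz":0,"turn":0},
  {"hand":0.03,"dx":0,"dy":0,"dz":0,"turn":0},
])

```text
time: 9.4
tcp_pos: [0.6287, -0.25, -0.0151]
tcp_rot: [[0.115, -0.0, 0.993], [-0.993, 0.0, 0.115], [-0.0, -1.0, -0.0]]
ft_force: [0.0, -0.4, -0.6]
finger_gap: 0.513
```

drive_tool([
  {"hand":0.03,"dx":0,"dy":0.0005,"dz":0,"turn":0},
  {"hand":0.03,"dx":0,"dy":0.0005,"dz":0,"turn":0},
  {"hand":0.03,"dx":0,"dy":0,"dz":0,"turn":0},
])

```text
time: 9.7
tcp_pos: [0.6288, -0.2501, -0.0154]
tcp_rot: [[0.115, 0.0, 0.993], [-0.993, 0.0, 0.115], [-0.0, -1.0, 0.0]]
ft_force: [-2.3, 1.1, 5.6]
finger_gap: 0.517
```

drive_tool([
  {"hand":0.05,"dx":0,"dy":0,"dz":0,"turn":0},
  {"hand":0.058,"dx":0,"dy":0,"dz":0,"turn":0},
  {"hand":0.06,"dx":0,"dy":0,"dz":0,"turn":0},
  {"hand":0.06,"dx":0,"dy":-0.01,"dz":0,"turn":0},
  {"hand":0.06,"dx":0,"dy":-0.03,"dz":0,"turn":0},
  {"hand":0.06,"dx":0,"dy":-0.045,"dz":0,"turn":0},
  {"hand":0.075,"dx":0,"dy":-0.025,"dz":0,"turn":0},
  {"hand":0.075,"dx":0,"dy":0,"dz":0,"turn":6.6},
])

```text
time: 10.5
tcp_pos: [0.6317, -0.2518, 0.0996]
tcp_rot: [[-0.002, 0.008, 1.0], [-1.0, -0.003, -0.002], [0.002, -1.0, 0.008]]
ft_force: [-0.3, 0.5, -1.0]
finger_gap: 0.836
```

```bash
python3 go.py .4565 -.0642 .09 0;  python3 - <<'E'
from h import *
for c in('side','wrist'):
    im=optics.camera(c)
    cv2.imwrite(f"pics/{c}7.png",im if c=='wrist' else cv2.resize(im[200:400,300:540],(800,600)))
E
```

```text
t 10.5 p [ 0.6317 -0.2518  0.0996] th -0.12 tilt [0.0025 0.0081] F [-0.27  0.48 -1.  ] gap mm 73.6 q [ 0.06  0.73  0.39  1.55 -0.32  0.91  0.55]
now-frame dx,dy,dz mm [-187.2    7.7 -175.7] turn -0.12
after-turn frame mm [-187.6    9.6 -175.2]
```

View pics/side7.png

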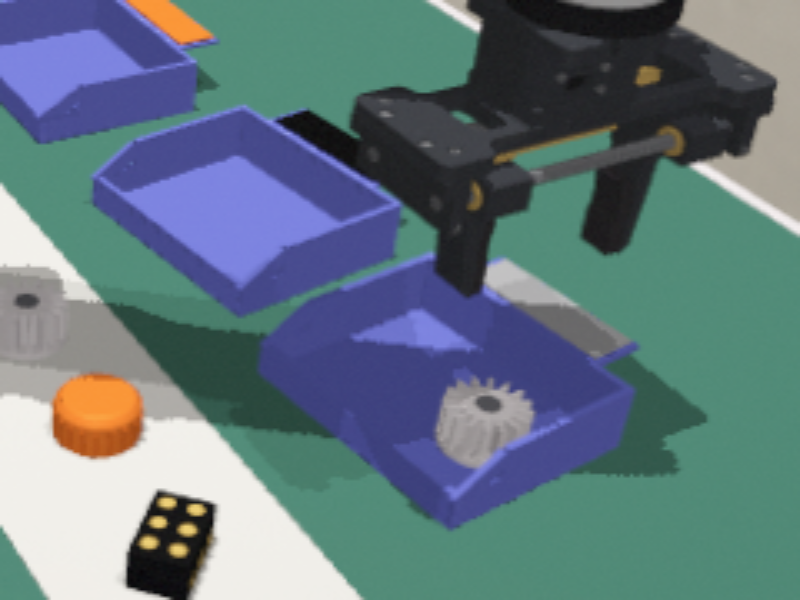

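drive_tool([
  {"hand":0.075,"dx":-0.031,"dy":0,"dz":-0.029,"turn":0},
  {"hand":0.075,"dx":-0.031,"dy":0,"dz":-0.029,"turn":0},
  {"hand":0.075,"dx":-0.031,"dy":0,"dz":-0.029,"turn":0},
  {"hand":0.075,"dx":-0.031,"dy":0,"dz":-0.029,"turn":0},
  {"hand":0.075,"dx":-0.031,"dy":0,"dz":-0.029,"turn":0},
  {"hand":0.075,"dx":-0.033,"dy":0,"dz":-0.03,"turn":0},
  {"hand":0.075,"dx":0,"dy":0,"dz":0,"turn":0},
])

```text
time: 11.3
tcp_pos: [0.4484, -0.0576, 0.0929]
tcp_rot: [[0.008, -0.007, 1.0], [-1.0, 0.003, 0.008], [-0.003, -1.0, -0.006]]
ft_force: [0.6, 0.1, 0.4]
finger_gap: 0.852
```

```bash
python3 go.py .4565 -.0642 -.0195 0
```

```text
t 11.3 p [ 0.4484 -0.0576  0.0929] th 0.47 tilt [-0.0029 -0.0065] F [0.6  0.15 0.4 ] gap mm 75.0 q [-0.3   0.41  0.4   2.15 -0.27  0.64  0.3 ]
now-frame dx,dy,dz mm [  7.  112.3   8.7] turn 0.47
after-turn frame mm [  6.6 112.4   8.1]
```

drive_tool([
  {"hand":0.075,"dx":0.004,"dy":0.03,"dz":0.005,"turn":0},
  {"hand":0.075,"dx":0,"dy":0.03,"dz":0,"turn":0},
  {"hand":0.075,"dx":0,"dy":0,"dz":0,"turn":0},
  {"hand":0.075,"dx":0,"dy":0,"dz":0,"turn":0},
])

```text
time: 11.7
tcp_pos: [0.4584, -0.0665, 0.034]
tcp_rot: [[0.001, -0.002, 1.0], [-1.0, -0.0, 0.001], [0.0, -1.0, -0.002]]
ft_force: [-0.1, -0.5, -0.1]
finger_gap: 0.856
```

```bash
python3 go.py .4565 -.0642 -.0195 0; python3 - <<'E'
from h import *
s=bot.sense();P=np.array(s['tcp_pos']);R=np.array(s['tcp_rot'])
im=optics.camera("wrist");
for z in(0,.028):
        cv2.polylines(im,[proj('wrist',place(cyl(.023,.028),.4565,-.0642,0)[(40 if z else 0):][:40]).astype(np.int32)],1,(0,255,0) if z else (255,0,0),1)
for z in(-.0375,.0375):
    u=proj('wrist',[P+R@[0,-.026,z]])[0]; cv2.circle(im,tuple(int(v) for v in u),3,(0,0,255),-1)
cv2.imwrite("pics/w8.png",im)
E
```

```text
t 11.7 p [ 0.4584 -0.0665  0.034 ] th 0.03 tilt [ 0.0002 -0.0015] F [-0.09 -0.47 -0.13] gap mm 75.4 q [-0.22  0.54  0.33  2.14 -0.35  0.51  0.38]
now-frame dx,dy,dz mm [-2.4 53.5 -1.8] turn 0.03
after-turn frame mm [-2.3 53.5 -1.9]
```

View pics/w8.png

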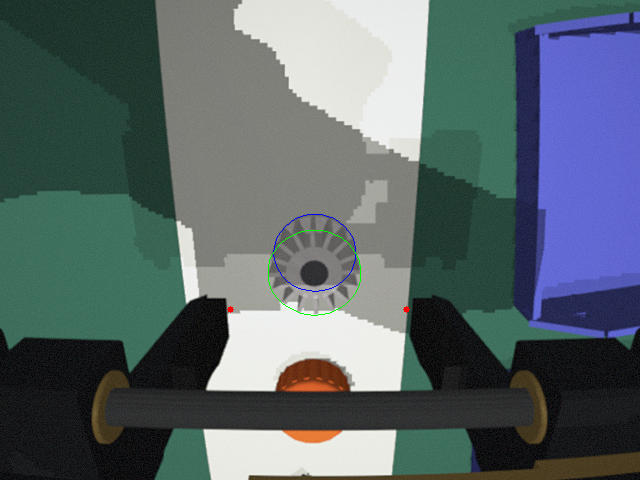

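drive_tool([
  {"hand":0.075,"dx":-0.003,"dy":0.025,"dz":-0.0015,"turn":0},
  {"hand":0.075,"dx":0,"dy":0.019,"dz":0,"turn":0},
  {"hand":0.075,"dx":0,"dy":0.009,"dz":0,"turn":0},
  {"hand":0.06,"dx":0,"dy":0,"dz":0,"turn":0},
  {"hand":0.03,"dx":0,"dy":0,"dz":0,"turn":0},
  {"hand":0.03,"dx":0,"dy":0,"dz":0,"turn":0},
  {"hand":0.03,"dx":0,"dy":0,"dz":0,"turn":0},
  {"hand":0.03,"dx":0,"dy":0,"dz":0,"turn":0},
  {"hand":0.03,"dx":0,"dy":0,"dz":0,"turn":0},
])

```text
time: 12.65
tcp_pos: [0.4578, -0.0631, -0.0184]
tcp_rot: [[-0.0, 0.001, 1.0], [-1.0, 0.0, -0.0], [-0.0, -1.0, 0.001]]
ft_force: [-1.3, -0.1, 7.5]
finger_gap: 0.515
```

```bash
python3 go.py .6205 -.181 .085 6.4
```

```text
t 12.65 p [ 0.4578 -0.0631 -0.0184] th -0.01 tilt [-0.0001  0.0011] F [-1.27 -0.09  7.46] gap mm 45.4 q [-0.17  0.65  0.25  2.15 -0.41  0.39  0.42]
now-frame dx,dy,dz mm [ 117.9 -103.2  162.9] turn -6.41
after-turn frame mm [ 135.3 -103.4  148.6]
```

drive_tool([
  {"hand":0.03,"dx":0,"dy":-0.02,"dz":0,"turn":0},
  {"hand":0.03,"dx":0,"dy":-0.04,"dz":0,"turn":0},
  {"hand":0.03,"dx":0,"dy":-0.045,"dz":0,"turn":0},
  {"hand":0.03,"dx":0.015,"dy":0,"dz":0.02,"turn":0},
  {"hand":0.03,"dx":0.026,"dy":0,"dz":0.036,"turn":0},
  {"hand":0.03,"dx":0.026,"dy":0,"dz":0.036,"turn":0},
  {"hand":0.03,"dx":0.026,"dy":0,"dz":0.036,"turn":0},
  {"hand":0.03,"dx":0.018,"dy":0,"dz":0.025,"turn":0},
  {"hand":0.03,"dx":0.007,"dy":0,"dz":0.01,"turn":-6.4},
  {"hand":0.03,"dx":0,"dy":0,"dz":0,"turn":0},
  {"hand":0.03,"dx":0,"dy":0,"dz":0,"turn":0},
])

```text
time: 13.75
tcp_pos: [0.6194, -0.1806, 0.0856]
tcp_rot: [[0.109, -0.001, 0.994], [-0.994, 0.001, 0.109], [-0.001, -1.0, -0.001]]
ft_force: [0.6, 0.5, -1.0]
finger_gap: 0.514
```

```bash
python3 go.py .6205 -.181 -.0143 6.4;  python3 - <<'E'
from h import *
for c in('side','wrist'):
    im=optics.camera(c)
    cv2.imwrite(f"pics/{c}9.png",im if c=='wrist' else cv2.resize(im[200:400,300:540],(800,600)))
E
```

```text
t 13.75 p [ 0.6194 -0.1806  0.0856] th 6.24 tilt [-0.0009 -0.0009] F [ 0.56  0.51 -1.02] gap mm 45.3 q [-0.04  0.7   0.37  1.65 -0.31  0.85  0.57]
now-frame dx,dy,dz mm [ 0.7 99.9  1.2] turn -0.16
after-turn frame mm [ 0.6 99.9  1.1]
```

View pics/side9.png

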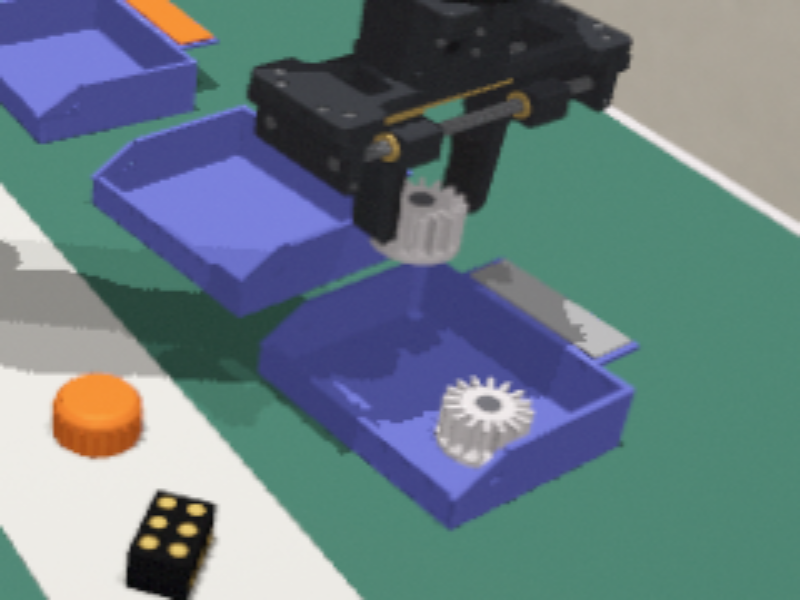

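View pics/wrist9.png

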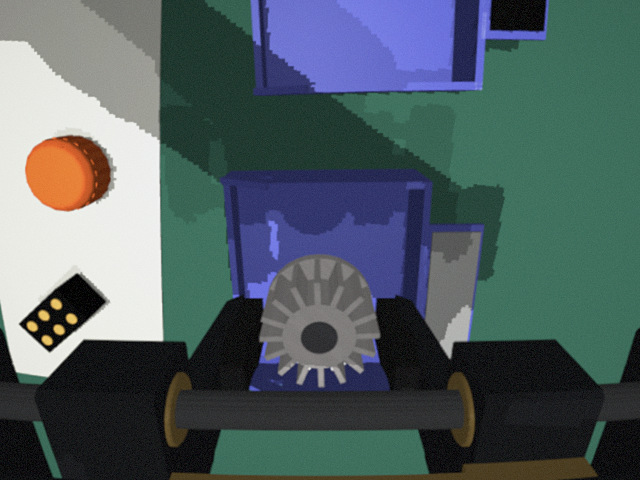

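drive_tool([
  {"hand":0.03,"dx":0,"dy":0.02,"dz":0.001,"turn":0},
  {"hand":0.03,"dx":0,"dy":0.03,"dz":0,"turn":0},
  {"hand":0.03,"dx":0,"dy":0.026,"dz":0,"turn":0},
  {"hand":0.03,"dx":0,"dy":0.014,"dz":0,"turn":0},
  {"hand":0.03,"dx":0,"dy":0.006,"dz":0,"turn":0},
  {"hand":0.03,"dx":0,"dy":0.002,"dz":0,"turn":0},
  {"hand":0.03,"dx":0,"dy":0,"dz":0,"turn":0},
  {"hand":0.03,"dx":0,"dy":0,"dz":0,"turn":0},
])

```text
time: 14.65
tcp_pos: [0.6221, -0.1812, -0.0109]
tcp_rot: [[0.111, 0.002, 0.994], [-0.994, -0.0, 0.111], [0.001, -1.0, 0.002]]
ft_force: [-0.6, 0.0, -1.6]
finger_gap: 0.512
```

drive_tool([
  {"hand":0.03,"dx":0,"dy":0.002,"dz":0,"turn":0},
  {"hand":0.03,"dx":0,"dy":0.001,"dz":0,"turn":0},
  {"hand":0.03,"dx":0,"dy":0,"dz":0,"turn":0},
])

```text
time: 14.95
tcp_pos: [0.6217, -0.1811, -0.0143]
tcp_rot: [[0.111, 0.001, 0.994], [-0.994, 0.0, 0.111], [0.0, -1.0, 0.001]]
ft_force: [-1.1, 0.1, 4.1]
finger_gap: 0.516
```

drive_tool([
  {"hand":0.05,"dx":0,"dy":0,"dz":0,"turn":0},
  {"hand":0.058,"dx":0,"dy":0,"dz":0,"turn":0},
  {"hand":0.06,"dx":0,"dy":0,"dz":0,"turn":0},
  {"hand":0.06,"dx":0,"dy":-0.01,"dz":0,"turn":0},
  {"hand":0.06,"dx":0,"dy":-0.03,"dz":0,"turn":0},
  {"hand":0.06,"dx":0,"dy":-0.045,"dz":0,"turn":0},
  {"hand":0.075,"dx":0,"dy":-0.02,"dz":0,"turn":0},
  {"hand":0.075,"dx":0,"dy":0,"dz":0,"turn":6.4},
  {"hand":0.075,"dx":0,"dy":0,"dz":0,"turn":0},
])

```text
time: 15.85
tcp_pos: [0.6219, -0.181, 0.0914]
tcp_rot: [[-0.001, 0.002, 1.0], [-1.0, -0.0, -0.001], [0.0, -1.0, 0.002]]
ft_force: [0.4, -0.2, -1.1]
finger_gap: 0.85
```

```bash
python3 go.py .4545 -.158 .034 0;  python3 - <<'E'
from h import *
for c in('side',):
    im=optics.camera(c)
    cv2.imwrite(f"pics/{c}10.png",im if c=='wrist' else cv2.resize(im[200:400,300:540],(800,600)))
E
```

```text
t 15.85 p [ 0.6219 -0.181   0.0914] th -0.06 tilt [0.0004 0.0019] F [ 0.36 -0.25 -1.11] gap mm 74.9 q [-0.06  0.7   0.4   1.65 -0.33  0.86  0.48]
now-frame dx,dy,dz mm [ -22.8   57.  -167.5] turn -0.06
after-turn frame mm [ -23.    57.4 -167.4]
```

View pics/side10.png

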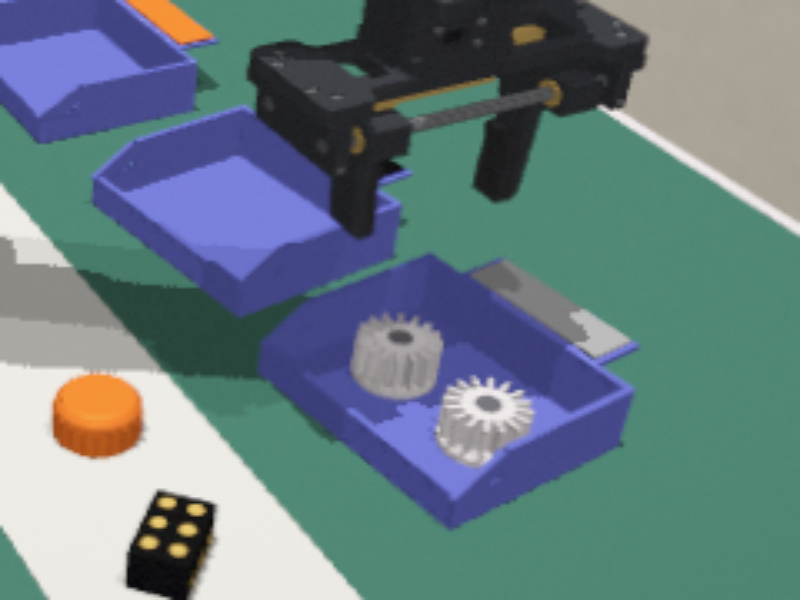

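drive_tool([
  {"hand":0.075,"dx":-0.0046,"dy":0,"dz":-0.03,"turn":0},
  {"hand":0.075,"dx":-0.0046,"dy":0,"dz":-0.035,"turn":0},
  {"hand":0.075,"dx":-0.0046,"dy":0,"dz":-0.035,"turn":0},
  {"hand":0.075,"dx":-0.0046,"dy":0,"dz":-0.035,"turn":0},
  {"hand":0.075,"dx":-0.0046,"dy":0.02,"dz":-0.0325,"turn":0},
  {"hand":0.075,"dx":0,"dy":0.03,"dz":0,"turn":0},
  {"hand":0.075,"dx":0,"dy":0,"dz":0,"turn":0},
  {"hand":0.075,"dx":0,"dy":0,"dz":0,"turn":0},
])

```text
time: 16.7
tcp_pos: [0.4539, -0.1581, 0.04]
tcp_rot: [[0.001, -0.001, 1.0], [-1.0, 0.0, 0.001], [-0.0, -1.0, -0.001]]
ft_force: [-0.4, 0.2, 0.4]
finger_gap: 0.849
```

```bash
python3 go.py .4545 -.158 -.0195 0; python3 - <<'E'
from h import *
s=bot.sense();P=np.array(s['tcp_pos']);R=np.array(s['tcp_rot'])
im=optics.camera("wrist");
for z in(0,.024):
        cv2.polylines(im,[proj('wrist',place(cyl(.023,.024),.4545,-.158,0)[(40 if z else 0):][:40]).astype(np.int32)],1,(0,255,0) if z else (255,0,0),1)
for z in(-.0375,.0375):
    u=proj('wrist',[P+R@[0,-.026,z]])[0]; cv2.circle(im,tuple(int(v) for v in u),3,(0,0,255),-1)
cv2.imwrite("pics/w11.png",im)
E
```

```text
t 16.7 p [ 0.4539 -0.1581  0.04  ] th 0.07 tilt [-0.     -0.0009] F [-0.36  0.2   0.42] gap mm 74.8 q [-0.04  0.55  0.36  2.1  -0.36  0.55  0.58]
now-frame dx,dy,dz mm [-0.1 59.5  0.7] turn 0.07
after-turn frame mm [-0.1 59.5  0.6]
```

View pics/w11.png

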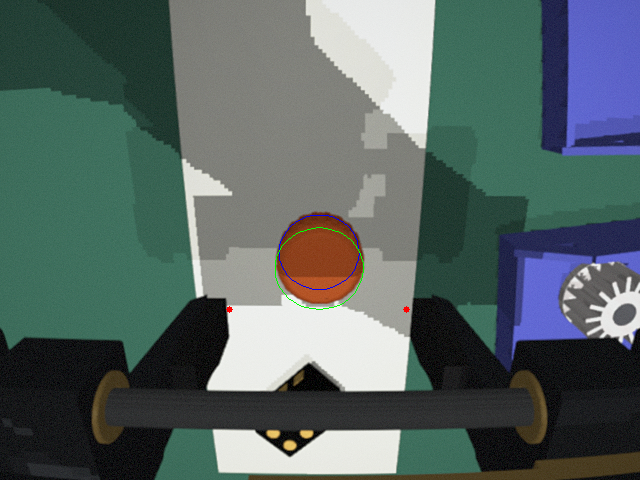

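drive_tool([
  {"hand":0.075,"dx":-0.001,"dy":0.025,"dz":0.0005,"turn":0},
  {"hand":0.075,"dx":0,"dy":0.024,"dz":0,"turn":0},
  {"hand":0.075,"dx":0,"dy":0.01,"dz":0,"turn":0},
  {"hand":0.06,"dx":0,"dy":0,"dz":0,"turn":0},
  {"hand":0.03,"dx":0,"dy":0,"dz":0,"turn":0},
  {"hand":0.03,"dx":0,"dy":0,"dz":0,"turn":0},
  {"hand":0.03,"dx":0,"dy":0,"dz":0,"turn":0},
  {"hand":0.03,"dx":0,"dy":0,"dz":0,"turn":0},
  {"hand":0.03,"dx":0,"dy":0,"dz":0,"turn":0},
], newtons=15)

```text
time: 17.65
tcp_pos: [0.455, -0.1571, -0.0182]
tcp_rot: [[-0.0, 0.002, 1.0], [-1.0, -0.0, -0.0], [0.0, -1.0, 0.002]]
ft_force: [0.2, 0.8, 7.5]
finger_gap: 0.521
```

```bash
python3 go.py .6185 .242 .085 0.3
```

```text
t 17.65 p [ 0.455  -0.1571 -0.0182] th -0.01 tilt [0.0002 0.0015] F [0.23 0.75 7.48] gap mm 45.9 q [ 0.02  0.67  0.28  2.11 -0.42  0.42  0.63]
now-frame dx,dy,dz mm [-399.1 -103.1  163.6] turn -0.31
after-turn frame mm [-398.3 -103.2  165.6]
```

drive_tool([
  {"hand":0.03,"dx":0,"dy":-0.02,"dz":0,"turn":0},
  {"hand":0.03,"dx":0,"dy":-0.04,"dz":0,"turn":0},
  {"hand":0.03,"dx":0,"dy":-0.043,"dz":0,"turn":0},
  {"hand":0.03,"dx":-0.02,"dy":0,"dz":0.0084,"turn":0},
  {"hand":0.03,"dx":-0.042,"dy":0,"dz":0.0172,"turn":0},
  {"hand":0.03,"dx":-0.042,"dy":0,"dz":0.0172,"turn":0},
  {"hand":0.03,"dx":-0.042,"dy":0,"dz":0.0172,"turn":0},
  {"hand":0.03,"dx":-0.042,"dy":0,"dz":0.0172,"turn":0},
  {"hand":0.03,"dx":-0.042,"dy":0,"dz":0.0172,"turn":0},
  {"hand":0.03,"dx":-0.042,"dy":0,"dz":0.0172,"turn":0},
  {"hand":0.03,"dx":-0.042,"dy":0,"dz":0.0172,"turn":0},
  {"hand":0.03,"dx":-0.042,"dy":0,"dz":0.0172,"turn":0},
])

```text
time: 18.85
tcp_pos: [0.6005, 0.201, 0.0842]
tcp_rot: [[0.0, 0.0, 1.0], [-1.0, -0.0, 0.0], [0.0, -1.0, 0.0]]
ft_force: [1.5, -0.1, 0.9]
finger_gap: 0.514
```

drive_tool([
  {"hand":0.03,"dx":-0.03,"dy":0,"dz":0.012,"turn":0},
  {"hand":0.03,"dx":-0.012,"dy":0,"dz":0.005,"turn":0},
  {"hand":0.03,"dx":0,"dy":0,"dz":0,"turn":0},
  {"hand":0.03,"dx":0,"dy":0,"dz":0,"turn":0},
])

```text
time: 19.25
tcp_pos: [0.6169, 0.2385, 0.0838]
tcp_rot: [[-0.002, -0.001, 1.0], [-1.0, -0.002, -0.002], [0.002, -1.0, -0.001]]
ft_force: [0.0, -0.9, -0.9]
finger_gap: 0.518
```

```bash
python3 go.py .6185 .242 -.0142 0.3;  python3 - <<'E'
from h import *
s=bot.sense();P=np.array(s['tcp_pos'])
B=place(np.array([[x,y,.004] for x,y in((-.056,-.071),(.056,-.071),(.056,.071),(-.056,.071))]),.6185,.206,.005)
for c in('side','top','wrist'):
    im=optics.camera(c)
    cv2.polylines(im,[proj(c,B).astype(np.int32)],1,(0,255,0),1)
    cv2.imwrite(f"pics/{c}12.png",im if c=='wrist' else cv2.resize(im[150:300,240:440],(800,600)))
E
```

```text
t 19.25 p [0.6169 0.2385 0.0838] th -0.12 tilt [ 0.0018 -0.0007] F [ 0.01 -0.9  -0.87] gap mm 45.7 q [-0.71  0.73  0.4   1.61 -0.35  0.88 -0.17]
now-frame dx,dy,dz mm [-3.7 98.   1.6] turn -0.42
after-turn frame mm [-3.5 98.   1.6]
```

View pics/wrist12.png

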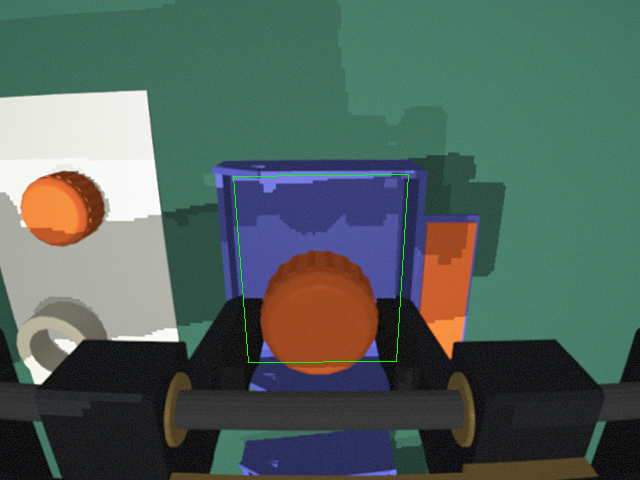

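View pics/side12.png

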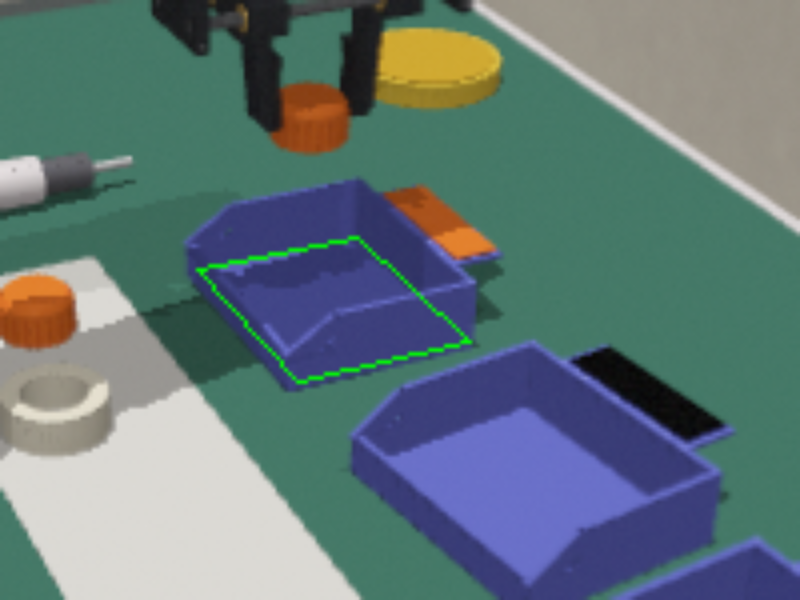

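drive_tool([
  {"hand":0.03,"dx":-0.003,"dy":0.02,"dz":0.001,"turn":-0.3},
  {"hand":0.03,"dx":0,"dy":0.03,"dz":0,"turn":0},
  {"hand":0.03,"dx":0,"dy":0.026,"dz":0,"turn":0},
  {"hand":0.03,"dx":0,"dy":0.012,"dz":0,"turn":0},
  {"hand":0.03,"dx":0,"dy":0.004,"dz":0,"turn":0},
  {"hand":0.03,"dx":0,"dy":0.002,"dz":0,"turn":0},
  {"hand":0.03,"dx":0,"dy":0,"dz":0,"turn":0},
  {"hand":0.03,"dx":0,"dy":0,"dz":0,"turn":0},
])

```text
time: 20.2
tcp_pos: [0.6192, 0.2443, -0.0089]
tcp_rot: [[0.005, 0.002, 1.0], [-1.0, 0.001, 0.005], [-0.001, -1.0, 0.002]]
ft_force: [-0.7, 0.2, 0.3]
finger_gap: 0.519
```

drive_tool([
  {"hand":0.03,"dx":0.001,"dy":0.002,"dz":0,"turn":0},
  {"hand":0.03,"dx":0,"dy":0.0015,"dz":0,"turn":0},
  {"hand":0.03,"dx":0,"dy":0.001,"dz":0,"turn":0},
  {"hand":0.03,"dx":0,"dy":0.0005,"dz":0,"turn":0},
  {"hand":0.03,"dx":0,"dy":0,"dz":0,"turn":0},
])

```text
time: 20.7
tcp_pos: [0.6184, 0.243, -0.0141]
tcp_rot: [[0.005, -0.0, 1.0], [-1.0, 0.0, 0.005], [-0.0, -1.0, -0.0]]
ft_force: [-1.8, -0.1, 6.9]
finger_gap: 0.516
```

Contact. Release, lift, and go to the second cap.

drive_tool([
  {"hand":0.05,"dx":0,"dy":0,"dz":0,"turn":0},
  {"hand":0.058,"dx":0,"dy":0,"dz":0,"turn":0},
  {"hand":0.06,"dx":0,"dy":0,"dz":0,"turn":0},
  {"hand":0.06,"dx":0,"dy":-0.01,"dz":0,"turn":0},
  {"hand":0.06,"dx":0,"dy":-0.03,"dz":0,"turn":0},
  {"hand":0.06,"dx":0,"dy":-0.045,"dz":0,"turn":0},
  {"hand":0.075,"dx":0,"dy":-0.02,"dz":0,"turn":0},
  {"hand":0.075,"dx":0,"dy":0,"dz":0,"turn":0.3},
  {"hand":0.075,"dx":0,"dy":0,"dz":0,"turn":0},
])

```text
time: 21.6
tcp_pos: [0.6182, 0.2432, 0.0902]
tcp_rot: [[-0.0, 0.0, 1.0], [-1.0, 0.0, -0.0], [-0.0, -1.0, 0.0]]
ft_force: [-0.3, -0.5, -0.7]
finger_gap: 0.851
```

```bash
python3 go.py .450 .2545 .04 0;  python3 - <<'E'
from h import *
im=optics.camera('side')
cv2.imwrite(f"pics/side13.png",cv2.resize(im[150:300,220:420],(800,600)))
E
```

```text
t 21.6 p [0.6182 0.2432 0.0902] th -0.01 tilt [-0.0005  0.0004] F [-0.28 -0.47 -0.65] gap mm 75.0 q [-0.71  0.73  0.41  1.6  -0.35  0.89 -0.18]
now-frame dx,dy,dz mm [ -11.2   50.2 -168.2] turn -0.01
after-turn frame mm [ -11.3   50.2 -168.2]
```

View pics/side13.png

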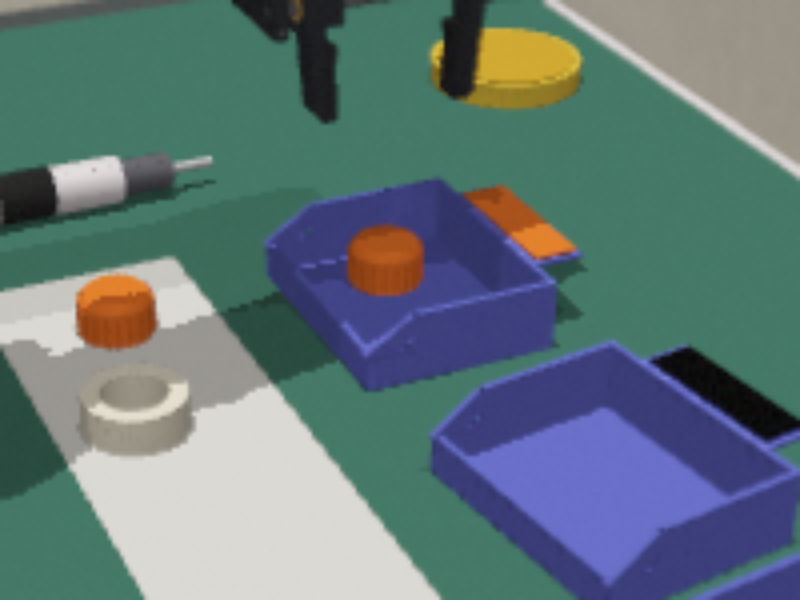

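drive_tool([
  {"hand":0.075,"dx":-0.002,"dy":0,"dz":-0.03,"turn":0},
  {"hand":0.075,"dx":-0.002,"dy":0,"dz":-0.035,"turn":0},
  {"hand":0.075,"dx":-0.002,"dy":0,"dz":-0.035,"turn":0},
  {"hand":0.075,"dx":-0.002,"dy":0,"dz":-0.035,"turn":0},
  {"hand":0.075,"dx":-0.003,"dy":0.02,"dz":-0.033,"turn":0},
  {"hand":0.075,"dx":0,"dy":0.03,"dz":0,"turn":0},
  {"hand":0.075,"dx":0,"dy":0,"dz":0,"turn":0},
  {"hand":0.075,"dx":0,"dy":0,"dz":0,"turn":0},
])

```text
time: 22.45
tcp_pos: [0.4502, 0.2533, 0.0394]
tcp_rot: [[-0.001, -0.001, 1.0], [-1.0, -0.002, -0.001], [0.002, -1.0, -0.001]]
ft_force: [0.8, -0.3, 0.9]
finger_gap: 0.854
```

```bash
python3 go.py .450 .2545 -.0195 0; python3 - <<'E'
from h import *
s=bot.sense();P=np.array(s['tcp_pos']);R=np.array(s['tcp_rot'])
im=optics.camera("wrist");
for z in(0,.024):
        cv2.polylines(im,[proj('wrist',place(cyl(.023,.024),.450,.2545,0)[(40 if z else 0):][:40]).astype(np.int32)],1,(0,255,0) if z else (255,0,0),1)
for z in(-.0375,.0375):
    u=proj('wrist',[P+R@[0,-.026,z]])[0]; cv2.circle(im,tuple(int(v) for v in u),3,(0,0,255),-1)
cv2.imwrite("pics/w14.png",im)
E
```

```text
t 22.45 p [0.4502 0.2533 0.0394] th -0.04 tilt [ 0.0017 -0.0012] F [ 0.82 -0.35  0.94] gap mm 75.3 q [-0.89  0.6   0.37  2.01 -0.37  0.6  -0.27]
now-frame dx,dy,dz mm [-1.3 58.9 -0.1] turn -0.04
after-turn frame mm [-1.2 58.9 -0.2]
```

View pics/w14.png

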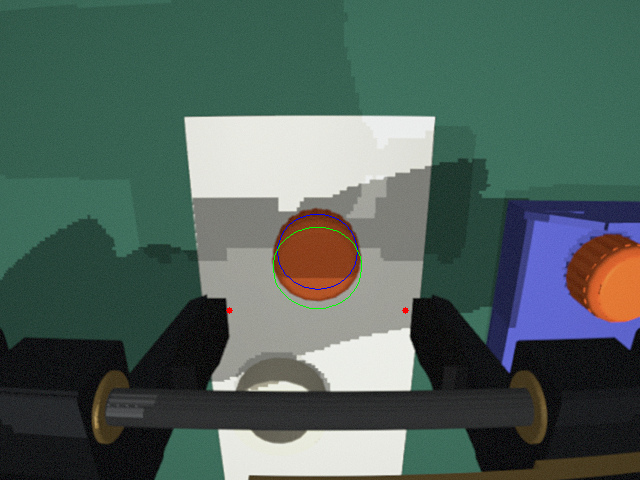

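drive_tool([
  {"hand":0.075,"dx":-0.0025,"dy":0.025,"dz":0,"turn":0},
  {"hand":0.075,"dx":0,"dy":0.024,"dz":0,"turn":0},
  {"hand":0.075,"dx":0,"dy":0.009,"dz":0,"turn":0},
  {"hand":0.06,"dx":0,"dy":0,"dz":0,"turn":0},
  {"hand":0.03,"dx":0,"dy":0,"dz":0,"turn":0},
  {"hand":0.03,"dx":0,"dy":0,"dz":0,"turn":0},
  {"hand":0.03,"dx":0,"dy":0,"dz":0,"turn":0},
  {"hand":0.03,"dx":0,"dy":0,"dz":0,"turn":0},
  {"hand":0.03,"dx":0,"dy":0,"dz":0,"turn":0},
], newtons=15)

```text
time: 23.4
tcp_pos: [0.4509, 0.2569, -0.0172]
tcp_rot: [[-0.0, 0.001, 1.0], [-1.0, 0.001, -0.0], [-0.001, -1.0, 0.001]]
ft_force: [-1.8, -1.0, 7.5]
finger_gap: 0.522
```

```bash
python3 go.py .6185 .170 .085 0.3
```

```text
t 23.4 p [ 0.4509  0.2569 -0.0172] th -0.01 tilt [-0.0009  0.0011] F [-1.78 -1.02  7.53] gap mm 46.0 q [-0.84  0.7   0.3   2.01 -0.43  0.49 -0.23]
now-frame dx,dy,dz mm [  86.8 -102.1  167.7] turn -0.31
after-turn frame mm [  87.8 -102.2  167.1]
```

drive_tool([
  {"hand":0.03,"dx":0,"dy":-0.02,"dz":0,"turn":0},
  {"hand":0.03,"dx":0,"dy":-0.04,"dz":0,"turn":0},
  {"hand":0.03,"dx":0,"dy":-0.043,"dz":0,"turn":0},
  {"hand":0.03,"dx":0.011,"dy":0,"dz":0.022,"turn":0},
  {"hand":0.03,"dx":0.019,"dy":0,"dz":0.036,"turn":0},
  {"hand":0.03,"dx":0.019,"dy":0,"dz":0.036,"turn":0},
  {"hand":0.03,"dx":0.019,"dy":0,"dz":0.036,"turn":0},
  {"hand":0.03,"dx":0.013,"dy":0,"dz":0.026,"turn":0},
  {"hand":0.03,"dx":0.006,"dy":0,"dz":0.011,"turn":-0.3},
  {"hand":0.03,"dx":0,"dy":0,"dz":0,"turn":0},
  {"hand":0.03,"dx":0,"dy":0,"dz":0,"turn":0},
])

```text
time: 24.5
tcp_pos: [0.6157, 0.1707, 0.0846]
tcp_rot: [[0.006, -0.002, 1.0], [-1.0, 0.001, 0.006], [-0.001, -1.0, -0.002]]
ft_force: [-0.5, -0.3, 0.1]
finger_gap: 0.517
```

```bash
python3 go.py .6185 .170 -.0131 0.3
```

```text
t 24.5 p [0.6157 0.1707 0.0846] th 0.35 tilt [-0.0006 -0.0018] F [-0.47 -0.27  0.12] gap mm 45.6 q [-0.62  0.7   0.41  1.67 -0.35  0.85 -0.06]
now-frame dx,dy,dz mm [ 0.8 97.6  3. ] turn 0.05
after-turn frame mm [ 0.7 97.7  2.8]
```

drive_tool([
  {"hand":0.03,"dx":0,"dy":0.02,"dz":0.001,"turn":0},
  {"hand":0.03,"dx":0,"dy":0.03,"dz":0,"turn":0},
  {"hand":0.03,"dx":0,"dy":0.026,"dz":0,"turn":0},
  {"hand":0.03,"dx":0,"dy":0.012,"dz":0,"turn":0},
  {"hand":0.03,"dx":0,"dy":0.004,"dz":0,"turn":0},
  {"hand":0.03,"dx":0,"dy":0.002,"dz":0,"turn":0},
  {"hand":0.03,"dx":0,"dy":0,"dz":0,"turn":0},
  {"hand":0.03,"dx":0,"dy":0,"dz":0,"turn":0},
])

```text
time: 25.3
tcp_pos: [0.6191, 0.1699, -0.0079]
tcp_rot: [[0.005, 0.002, 1.0], [-1.0, 0.001, 0.005], [-0.001, -1.0, 0.002]]
ft_force: [0.2, -0.3, 1.1]
finger_gap: 0.516
```

drive_tool([
  {"hand":0.03,"dx":0,"dy":0.002,"dz":0,"turn":0},
  {"hand":0.03,"dx":0,"dy":0.0015,"dz":0,"turn":0},
  {"hand":0.03,"dx":0,"dy":0.001,"dz":0,"turn":0},
  {"hand":0.03,"dx":0,"dy":0,"dz":0,"turn":0},
])

```text
time: 25.7
tcp_pos: [0.6184, 0.1696, -0.0131]
tcp_rot: [[0.005, 0.0, 1.0], [-1.0, 0.0, 0.005], [-0.0, -1.0, 0.0]]
ft_force: [-0.8, -0.3, 4.1]
finger_gap: 0.517
```

drive_tool([
  {"hand":0.05,"dx":0,"dy":0,"dz":0,"turn":0},
  {"hand":0.058,"dx":0,"dy":0,"dz":0,"turn":0},
  {"hand":0.06,"dx":0,"dy":0,"dz":0,"turn":0},
  {"hand":0.06,"dx":0,"dy":-0.01,"dz":0,"turn":0},
  {"hand":0.06,"dx":0,"dy":-0.03,"dz":0,"turn":0},
  {"hand":0.06,"dx":0,"dy":-0.045,"dz":0,"turn":0},
  {"hand":0.075,"dx":0,"dy":-0.02,"dz":0,"turn":0},
  {"hand":0.075,"dx":0.02,"dy":0,"dz":-0.008,"turn":0},
  {"hand":0.075,"dx":0.043,"dy":0,"dz":-0.0176,"turn":0},
  {"hand":0.075,"dx":0.043,"dy":0,"dz":-0.0176,"turn":0},
  {"hand":0.075,"dx":0.043,"dy":0,"dz":-0.0176,"turn":0},
  {"hand":0.075,"dx":0.043,"dy":0,"dz":-0.0176,"turn":0},
])

```text
time: 26.9
tcp_pos: [0.5403, -0.0244, 0.0922]
tcp_rot: [[0.005, 0.001, 1.0], [-1.0, 0.0, 0.005], [-0.0, -1.0, 0.001]]
ft_force: [0.3, -1.1, -1.4]
finger_gap: 0.852
```

drive_tool([
  {"hand":0.075,"dx":0.043,"dy":0,"dz":-0.0176,"turn":0},
  {"hand":0.075,"dx":0.043,"dy":0,"dz":-0.0176,"turn":0},
  {"hand":0.075,"dx":0.043,"dy":0,"dz":-0.0176,"turn":0},
  {"hand":0.075,"dx":0.043,"dy":0,"dz":-0.0176,"turn":0},
  {"hand":0.075,"dx":0.043,"dy":0,"dz":-0.0176,"turn":7.5},
  {"hand":0.075,"dx":0,"dy":0,"dz":0,"turn":7.5},
  {"hand":0.075,"dx":0,"dy":0,"dz":0,"turn":7.5},
  {"hand":0.075,"dx":0,"dy":0,"dz":0,"turn":7.5},
  {"hand":0.075,"dx":0,"dy":0,"dz":0,"turn":7.5},
  {"hand":0.075,"dx":0,"dy":0,"dz":0,"turn":7.5},
  {"hand":0.075,"dx":0,"dy":0,"dz":0,"turn":0},
])

```text
time: 28.0
tcp_pos: [0.4542, -0.2383, 0.0919]
tcp_rot: [[-0.704, 0.0, 0.71], [-0.71, -0.0, -0.704], [-0.0, -1.0, 0.001]]
ft_force: [0.2, 0.0, 0.0]
finger_gap: 0.851
```

```bash
python3 go.py .4425 -.259 .04 -45; python3 - <<'E'
from h import *
im=optics.camera("wrist"); p=optics.camera_params('wrist')
for yaw,col in((-.78,(0,255,0)),):
    M=place(box(.030,.046,.028),.4425,-.259,yaw); u=proj('wrist',M,p).astype(np.int32)
    for k in((0,1,3,2),(4,5,7,6)): cv2.polylines(im,[u[list(k)]],1,col,1)
cv2.imwrite("pics/w15.png",im)
cv2.imwrite("pics/side15.png",optics.camera("side"))
E
```

```text
t 28.0 p [ 0.4542 -0.2383  0.0919] th -44.77 tilt [-0.0001  0.0006] F [0.19 0.05 0.02] gap mm 75.0 q [-0.1   0.55  0.64  2.01 -0.49  0.73  0.06]
now-frame dx,dy,dz mm [23.  51.9  6.3] turn 0.23
after-turn frame mm [22.9 51.9  6.4]
```

View pics/w15.png

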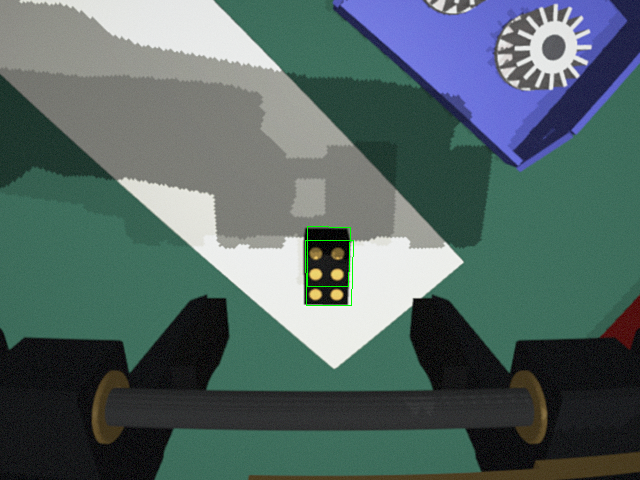

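View pics/side15.png

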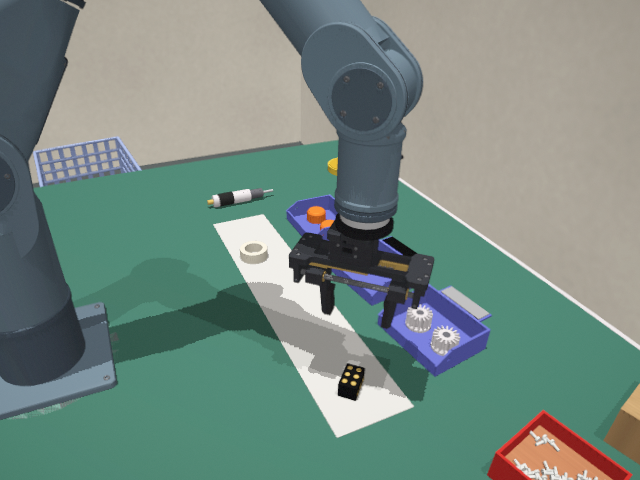

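drive_tool([
  {"hand":0.065,"dx":0.023,"dy":0.02,"dz":0.006,"turn":0},
  {"hand":0.065,"dx":0,"dy":0.03,"dz":0,"turn":0},
  {"hand":0.065,"dx":0,"dy":0,"dz":0,"turn":0},
  {"hand":0.065,"dx":0,"dy":0,"dz":0,"turn":0},
])

```text
time: 28.5
tcp_pos: [0.4419, -0.2587, 0.0417]
tcp_rot: [[-0.703, -0.001, 0.712], [-0.712, 0.001, -0.703], [-0.0, -1.0, -0.001]]
ft_force: [0.1, 0.4, 0.1]
finger_gap: 0.735
```

```bash
python3 go.py .4425 -.259 -.0195 -45; python3 - <<'E'
from h import *
im=optics.camera("wrist"); p=optics.camera_params('wrist')
s=bot.sense();P=np.array(s['tcp_pos']);R=np.array(s['tcp_rot'])
for yaw,col in((-.78,(0,255,0)),):
    M=place(box(.030,.046,.028),.4425,-.259,yaw); u=proj('wrist',M,p).astype(np.int32)
    for k in((0,1,3,2),(4,5,7,6)): cv2.polylines(im,[u[list(k)]],1,col,1)
for z in(-.0325,.0325):
    u=proj('wrist',[P+R@[0,-.026,z]])[0]; cv2.circle(im,tuple(int(v) for v in u),3,(0,0,255),-1)
cv2.imwrite("pics/w16.png",im)
E
```

```text
t 28.5 p [ 0.4419 -0.2587  0.0417] th -44.63 tilt [-0.0001 -0.0009] F [0.09 0.44 0.07] gap mm 64.8 q [ 0.01  0.63  0.57  2.03 -0.56  0.63  0.17]
now-frame dx,dy,dz mm [-0.2 61.2  0.7] turn 0.37
after-turn frame mm [-0.2 61.2  0.6]
```

View pics/w16.png

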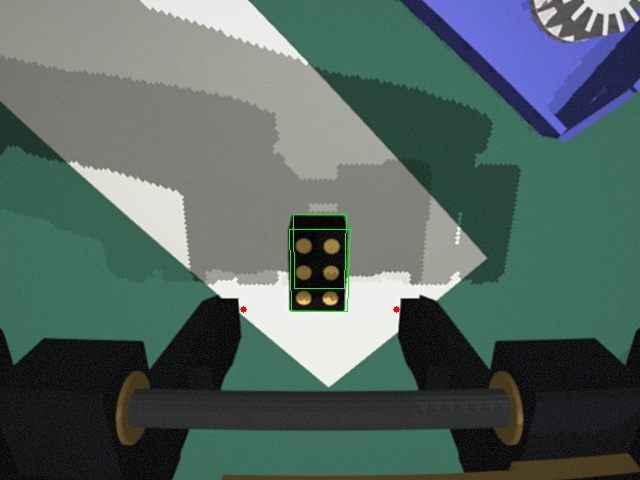

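drive_tool([
  {"hand":0.065,"dx":0,"dy":0.026,"dz":0,"turn":0},
  {"hand":0.065,"dx":0,"dy":0.025,"dz":0,"turn":0},
  {"hand":0.065,"dx":0,"dy":0.009,"dz":0,"turn":0},
  {"hand":0.05,"dx":0,"dy":0,"dz":0,"turn":0},
  {"hand":0.015,"dx":0,"dy":0,"dz":0,"turn":0},
  {"hand":0.015,"dx":0,"dy":0,"dz":0,"turn":0},
  {"hand":0.015,"dx":0,"dy":0,"dz":0,"turn":0},
  {"hand":0.015,"dx":0,"dy":0,"dz":0,"turn":0},
  {"hand":0.015,"dx":0,"dy":0,"dz":0,"turn":0},
  {"hand":0.015,"dx":0,"dy":0,"dz":0,"turn":0},
], newtons=15)

```text
time: 29.55
tcp_pos: [0.4425, -0.259, -0.0179]
tcp_rot: [[-0.703, 0.001, 0.711], [-0.711, 0.0, -0.703], [-0.001, -1.0, 0.001]]
ft_force: [-1.0, 1.8, 7.6]
finger_gap: 0.335
```

```bash
python3 go.py .624 -.0185 .085 6.9
```

```text
t 29.55 p [ 0.4425 -0.259  -0.0179] th -44.71 tilt [-0.0007  0.0007] F [-0.97  1.78  7.64] gap mm 29.5 q [ 0.08  0.73  0.47  2.03 -0.65  0.52  0.24]
now-frame dx,dy,dz mm [-298.6 -102.7  -40.1] turn -51.61
after-turn frame mm [-216.9 -102.9  209.1]
```

drive_tool([
  {"hand":0.015,"dx":0,"dy":-0.02,"dz":0,"turn":0},
  {"hand":0.015,"dx":0,"dy":-0.04,"dz":0,"turn":0},
  {"hand":0.015,"dx":0,"dy":-0.043,"dz":0,"turn":0},
  {"hand":0.015,"dx":-0.0225,"dy":0,"dz":-0.003,"turn":0},
  {"hand":0.015,"dx":-0.043,"dy":0,"dz":-0.0058,"turn":0},
  {"hand":0.015,"dx":-0.043,"dy":0,"dz":-0.0058,"turn":0},
  {"hand":0.015,"dx":-0.043,"dy":0,"dz":-0.0058,"turn":0},
  {"hand":0.015,"dx":-0.043,"dy":0,"dz":-0.0058,"turn":0},
  {"hand":0.015,"dx":-0.043,"dy":0,"dz":-0.0058,"turn":0},
  {"hand":0.015,"dx":-0.04,"dy":0,"dz":-0.0055,"turn":0},
  {"hand":0.015,"dx":-0.021,"dy":0,"dz":-0.0027,"turn":-4},
])

```text
time: 30.65
tcp_pos: [0.6252, -0.0137, 0.084]
tcp_rot: [[-0.648, 0.0, 0.762], [-0.762, 0.001, -0.648], [-0.001, -1.0, -0.001]]
ft_force: [-0.3, -0.1, -0.3]
finger_gap: 0.335
```

drive_tool([
  {"hand":0.015,"dx":0,"dy":0,"dz":0,"turn":-8},
  {"hand":0.015,"dx":0,"dy":0,"dz":0,"turn":-8},
  {"hand":0.015,"dx":0,"dy":0,"dz":0,"turn":-8},
  {"hand":0.015,"dx":0,"dy":0,"dz":0,"turn":-8},
  {"hand":0.015,"dx":0,"dy":0,"dz":0,"turn":-8},
  {"hand":0.015,"dx":0,"dy":0,"dz":0,"turn":-7.6},
  {"hand":0.015,"dx":0,"dy":0,"dz":0,"turn":0},
  {"hand":0.015,"dx":0,"dy":0,"dz":0,"turn":0},
])

```text
time: 31.45
tcp_pos: [0.6233, -0.0185, 0.0844]
tcp_rot: [[0.116, -0.0, 0.993], [-0.993, 0.0, 0.116], [-0.0, -1.0, -0.0]]
ft_force: [-0.3, -0.2, -0.9]
finger_gap: 0.334
```

```bash
python3 go.py .624 -.0185 -.0138 6.9;  python3 - <<'E'
from h import *
B=place(np.array([[x,y,.004] for x,y in((-.056,-.071),(.056,-.071),(.056,.071),(-.056,.071))]),.624,-.0185,.12)
im=optics.camera('wrist')
cv2.polylines(im,[proj('wrist',B).astype(np.int32)],1,(0,255,0),1)
cv2.imwrite(f"pics/w17.png",im)
E
```

```text
t 31.45 p [ 0.6233 -0.0185  0.0844] th 6.68 tilt [-0.0002 -0.0001] F [-0.34 -0.19 -0.85] gap mm 29.4 q [-0.32  0.67  0.4   1.72 -0.34  0.82  0.35]
now-frame dx,dy,dz mm [ 0.1 98.2  0.7] turn -0.22
after-turn frame mm [ 0.1 98.2  0.7]
```

View pics/w17.png

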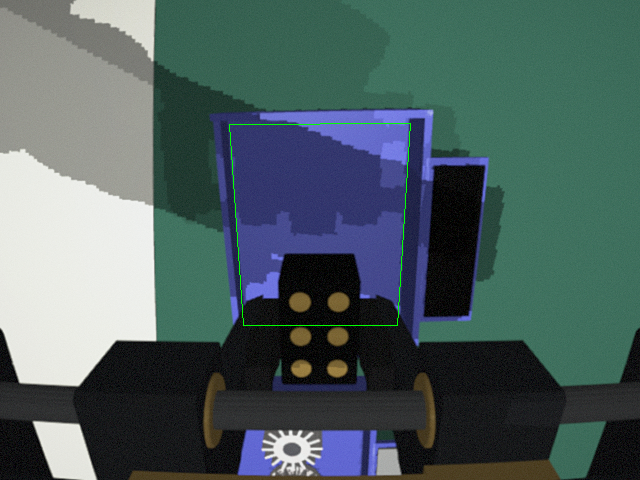

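drive_tool([
  {"hand":0.015,"dx":0,"dy":0.02,"dz":0.0005,"turn":0},
  {"hand":0.015,"dx":0,"dy":0.03,"dz":0,"turn":0},
  {"hand":0.015,"dx":0,"dy":0.026,"dz":0,"turn":0},
  {"hand":0.015,"dx":0,"dy":0.012,"dz":0,"turn":0},
  {"hand":0.015,"dx":0,"dy":0.004,"dz":0,"turn":0},
  {"hand":0.015,"dx":0,"dy":0.002,"dz":0,"turn":0},
  {"hand":0.015,"dx":0,"dy":0,"dz":0,"turn":0},
  {"hand":0.015,"dx":0,"dy":0,"dz":0,"turn":0},
])

```text
time: 32.3
tcp_pos: [0.6249, -0.0184, -0.0085]
tcp_rot: [[0.12, 0.002, 0.993], [-0.993, 0.0, 0.12], [0.0, -1.0, 0.002]]
ft_force: [0.5, -0.3, -0.8]
finger_gap: 0.338
```

drive_tool([
  {"hand":0.015,"dx":0,"dy":0.0015,"dz":0,"turn":0},
  {"hand":0.015,"dx":0,"dy":0.001,"dz":0,"turn":0},
  {"hand":0.015,"dx":0,"dy":0,"dz":0,"turn":0},
])

```text
time: 32.6
tcp_pos: [0.6239, -0.0184, -0.012]
tcp_rot: [[0.12, 0.0, 0.993], [-0.993, 0.0, 0.12], [-0.0, -1.0, 0.0]]
ft_force: [-0.5, -0.2, -0.1]
finger_gap: 0.341
```

drive_tool([
  {"hand":0.015,"dx":0,"dy":0.001,"dz":0,"turn":0},
  {"hand":0.015,"dx":0,"dy":0.0007,"dz":0,"turn":0},
  {"hand":0.015,"dx":0,"dy":0,"dz":0,"turn":0},
])

```text
time: 32.9
tcp_pos: [0.624, -0.0184, -0.0138]
tcp_rot: [[0.12, -0.0, 0.993], [-0.993, -0.0, 0.12], [0.0, -1.0, -0.0]]
ft_force: [0.8, 0.6, -0.0]
finger_gap: 0.34
```

drive_tool([
  {"hand":0.015,"dx":0,"dy":0.0005,"dz":0,"turn":0},
  {"hand":0.015,"dx":0,"dy":0,"dz":0,"turn":0},
])

```text
time: 33.1
tcp_pos: [0.624, -0.0184, -0.0139]
tcp_rot: [[0.12, -0.0, 0.993], [-0.993, 0.0, 0.12], [-0.0, -1.0, -0.0]]
ft_force: [-1.8, -0.2, 5.1]
finger_gap: 0.34
```

Contact. Release, lift, then move clear of the view.

drive_tool([
  {"hand":0.035,"dx":0,"dy":0,"dz":0,"turn":0},
  {"hand":0.045,"dx":0,"dy":0,"dz":0,"turn":0},
  {"hand":0.05,"dx":0,"dy":0,"dz":0,"turn":0},
  {"hand":0.05,"dx":0,"dy":-0.01,"dz":0,"turn":0},
  {"hand":0.05,"dx":0,"dy":-0.03,"dz":0,"turn":0},
  {"hand":0.05,"dx":0,"dy":-0.045,"dz":0,"turn":0},
  {"hand":0.05,"dx":0,"dy":-0.045,"dz":0,"turn":0},
  {"hand":0.05,"dx":0,"dy":-0.045,"dz":-0.02,"turn":0},
  {"hand":0.05,"dx":-0.04,"dy":0,"dz":-0.02,"turn":0},
  {"hand":0.05,"dx":-0.045,"dy":0,"dz":-0.02,"turn":0},
  {"hand":0.05,"dx":-0.045,"dy":0,"dz":-0.02,"turn":0},
  {"hand":0.05,"dx":-0.045,"dy":0,"dz":-0.02,"turn":0},
])

```text
time: 34.3
tcp_pos: [0.5027, 0.1448, 0.1616]
tcp_rot: [[0.119, 0.001, 0.993], [-0.993, 0.001, 0.119], [-0.001, -1.0, 0.001]]
ft_force: [1.0, 1.0, -0.4]
finger_gap: 0.566
```

drive_tool([
  {"hand":0.05,"dx":-0.045,"dy":0,"dz":-0.02,"turn":0},
  {"hand":0.05,"dx":-0.045,"dy":0,"dz":-0.02,"turn":0},
  {"hand":0.05,"dx":-0.045,"dy":0,"dz":-0.02,"turn":0},
  {"hand":0.05,"dx":-0.045,"dy":0,"dz":-0.02,"turn":0},
  {"hand":0.05,"dx":-0.045,"dy":0,"dz":-0.02,"turn":0},
  {"hand":0.05,"dx":-0.045,"dy":0,"dz":-0.02,"turn":0},
  {"hand":0.05,"dx":-0.045,"dy":0,"dz":-0.02,"turn":0},
  {"hand":0.05,"dx":-0.045,"dy":0,"dz":-0.02,"turn":0},
  {"hand":0.05,"dx":-0.045,"dy":0,"dz":0,"turn":0},
  {"hand":0.05,"dx":0,"dy":0,"dz":0,"turn":0},
  {"hand":0.05,"dx":0,"dy":0,"dz":0,"turn":0},
])

```text
time: 35.4
tcp_pos: [0.2961, 0.5265, 0.1609]
tcp_rot: [[0.121, 0.001, 0.993], [-0.993, -0.0, 0.121], [0.0, -1.0, 0.001]]
ft_force: [0.8, -0.1, -0.6]
finger_gap: 0.568
```

```bash
python3 go.py;  python3 - <<'E'
from h import *
for c in('side','top'):
    im=optics.camera(c)
    cv2.imwrite(f"pics/{c}18.png",cv2.resize(im[180:390,220:500] if c=='side' else im[90:390,90:490],(800,600)))
    for t,bx in(('tape_roll',0),('air_driver',0)):
        for d in optics.cut_out(c,t)[:1]: print(c,t,d['conf'],d['at'])
E
```

```text
t 35.4 p [0.2961 0.5265 0.1609] th 6.97 tilt [0.0003 0.0005] F [ 0.75 -0.14 -0.63] gap mm 50.0 q [-1.38  0.53  0.34  1.72 -0.21  0.93 -0.83]
side tape_roll 0.86 [253.0, 250.3]
side air_driver 0.65 [235.1, 198.4]
top tape_roll 0.96 [263.2, 299.9]
top air_driver 0.62 [112.8, 319.6]
```

View pics/side18.png

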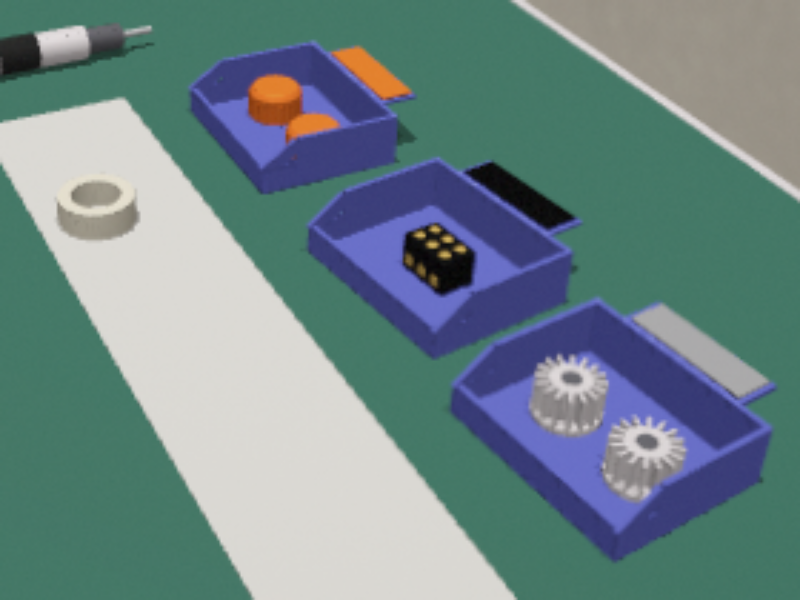

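View pics/top18.png

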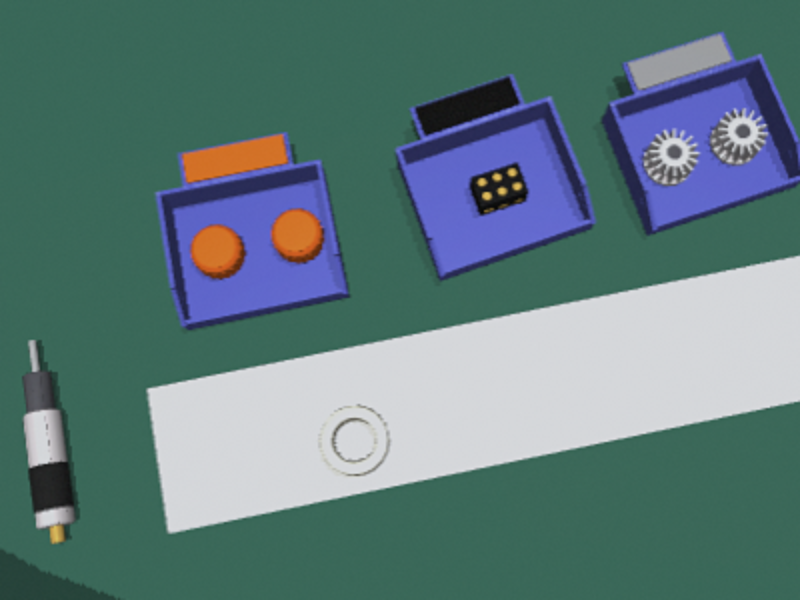

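```bash
python3 -c "
from station import bot
print(bot.job_done(), bot.sense()['time'])"
```

```text
the job is handed in; nothing more can be done
the job is handed in; nothing more can be done
```

All five parts are in their bins and the job is handed in, at about 35.5 s on the robot's clock. I placed both heat sinks in the silver bin first, then both caps in the orange bin, then the terminal block in the black bin.

**Placing:** I lowered each part slowly until the wrist felt the bin floor, at about 4 to 7 N, before opening the fingers.

**Last check:** The final top and side pictures show every part upright and flat. The two pairs stand side by side without touching. The tape roll is at the same pixel position as at the start, about (267, 310) in the top view, and the air screwdriver looks unmoved.

**What disagreed:**
- **Finger tips:** In the pictures, the real finger tips sit about 25 mm above the reported TCP. My first grasp on `sink_1` therefore closed on air just above it without touching anything. I lowered the grasp height to match and had no missed grasps after that.
- **Light upward force:** At four of the five grasps the wrist read about 7.5 N upward. I think this was light fingertip contact with the mat, but I did not confirm it.
- **Network positions:** The networks' positions were a few millimetres off in places, and the tape roll's position in the top view jumped by about 11 pixels between pictures. I relied on model fits and the pictures themselves instead.

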